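# Find the spare control card in the dry tubs and seat it in the controller

### The arm

A 6-joint arm with a two-finger parallel gripper is mounted at the origin on the work surface. World frame = base frame: x ahead of the robot, y to its left, z up, the work surface at z = 0. Lengths are in mm, angles in degrees, forces in N, time in s.
With the tool pointing down it reaches from about 300 to 850 mm from the base axis. Payload 4.2 kg.
Tool frame: the origin (TCP) lies at the very end of the fingers, on their centre line; the grasp point (between the pads) lies 19 mm behind it (env.grip_depth is the distance from the TCP to the grasp point, in mm); z points along the fingers, y is the line along which they close (so a half turn about z gives the same grasp; the last joint's range is limited). The gripper opens to 91 mm and grips with 3 to 60 N. Pads are 32 mm wide; open, the fingers measure 118 mm over their backs; the gripper's body (76 mm by 178 mm) begins 60 mm behind the grasp point.
Start: joints at [-77.464, 18.312, 89.639, -0, 72.044, -1.146], TCP at [136.011, -558.699, 213.976] pointing down, gripper open.
Joint ranges: [-177.97, 177.97], [-48.28, 115.42], [12.27, 149.76], [-77.06, 257.06], [2.81, 150.46], [-146.56, 146.56]. Speed limits (degrees/s): [147.25, 147.25, 180, 180, 180, 180].

### API

Orientations are given as [roll, pitch, yaw] about the fixed x, y, z axes, in that order (R = Rz(yaw) Ry(pitch) Rx(roll)).
In Python, from workcell import env, cams gives the robot as it stands.
- The arm moves only by the tool apply_moves, never from a script. Its argument "deltas" is a list of rows, each a list of 5 numbers: the shift along the tool's x, y, z in m, then the turn about the tool's z in rad, then the opening, from -1 (shut) to 1 (fully open), so that 0 is half open. In form: [[tx, ty, tz, roll, gripper], ...]. A call has 1 to 5 rows; each row is the pose to reach, as a shift and turn from the pose commanded when the call began, along the tool's axes at that moment; what a row does not reach only later rows make up. A row lasts 1/10 s, in which the tool goes at most 50 mm and 8.59 degrees, less where a joint would pass 70% of its speed; a pose out of reach is approached as far as the arm can. A call with a gripper value outside its range is refused whole. The fingers move at their own pace and stop on an object; "grip_force" is the grip in N (left out, the last holds). Time passes only in rows, so rows that repeat a pose let the fingers close. It gives the time, the measured TCP pose, the force, the opening and the grip force at its end, in the units of the state.
- env.state(): the state, without advancing time (a new reading comes with each control period).
- cams.grab_frame(name): name is "side" or "top"; returns the picture (400x640x3 uint8, blue, green, red); there is no depth.
- cams.get_calibration(name): a dict with "mtx" (3x3 intrinsics, pixels), "k1" (the pictures are not rectified: a ray, as slopes to the right and down, at radius r is drawn at 1 + k1 r^2 times it, then the intrinsics apply), "eye" and "attitude" of the camera in the world. Camera axes: x right, y down, z forward; pixel columns grow to the right and rows downward; lengths in mm; the calibration is good to about 2 mm. A picture is of the moment at which its call begins. get_calibration takes no time and is no camera call.
- env.job_done(): hands the job in; it is judged then, once.
The state is a dict: "time_s": time; "qpos": joint angles; "qvel": joint speeds; "effort": joint torques, N m; "ee_pos": TCP position; "ee_rot": TCP orientation; "force": force on the tool from outside, world axes, zero at the start; "torque": the same for the moment, N m; "gripper_width": finger opening in mm; "gripper_force": force on a finger pad.
Only numpy, scipy, OpenCV 4.12 (cv2) and the standard library are available. Lean on these libraries where they do the work, as an engineer would, in place of code of your own. Each camera call takes 0.05 s, during which the arm holds its last target. There are 200 camera calls.

### The job

One of the three identical lidded tubs holds the spare control card; find it by opening the tubs one at a time, putting each lid back on its own tub before opening another (never two tubs open at once). Slide the card down the two guides on the controller's sloping face, then swing both ejector levers fully in over its shoulders so that they press it home against its sprung connector. Finish with the tubs standing where they were, at most one of them open with its lid lying flat, knob up, on the bench, and leave the glassware, bottles and boxes alone.

Things in the scene. Friction and masses are not known exactly. Their poses are not given: they have to be found in the camera images.
- tub_1: loose round white tub, 110 mm diameter, 114 mm high, wall 5 mm, inner floor 6 mm above its underside, 0.6 kg, on a 3 mm mat. Origin: centre of its underside, z up. On its floor, centred, a slot 10 mm wide (x) and 30 mm deep runs along its own y. In it stands either the card (see tub_2) or a blank aluminium plate 80 (y) x 8 (x) x 45 mm high: not listed, look or feel which.
- tub_2: as tub_1. The card, in any one of the tubs, stands on the tub's floor: board 80 (tub's y) x 8 (x) x 72 mm high; on its top edge, centred, a grip tab 40 (y) x 12 (x) x 28 mm high; 100 mm in all, 0.12 to 0.2 kg, same either way round. It may lean 4 degrees and be 2 mm off along y. The board's top corners beside the tab are its shoulders.
- tub_3: as tub_1, with a slot along its own y that holds the card or a blank plate.
- lid_1: lift-off lid of tub_1: white disc 114 mm diameter, 6 mm thick, below it a 94 mm plug 6 mm deep that fits loosely (3 mm all round), on top a knob 24 mm diameter, 34 mm high; 0.1 to 0.16 kg. Origin: centre of the disc's underside (closed: 114 mm above the tub's origin; laid on the bench: 6 mm up). z up through the knob.
- lid_2: lid of tub_2, as lid_1.
- lid_3: lid of tub_3, as lid_1.
- guides: two facing card guides (fixed). Origin: middle of the card's lower edge when home, 62 mm above the bench. z: slide axis outwards, up and towards the robot, 35 deg from vertical; y: card width; x: card thickness. Channels at y = +-33 to 47 mm, z 0 to 66, flared to 78; slot 11 mm in x, 84 in y. Home: shoulders at z = 72 mm, tab 72 to 100.
- controller: blue housing (fixed) under the guides, 150 mm wide in y, up to about 80 mm high, with a sloping white face; it reaches 60 mm in front of (-x) and 102 mm behind its origin, which is on the bench straight below the guides' origin; z up, same yaw as the guides. Between the guides the card is clear on both faces above the white face (guides' z = -5 mm).
- connector (a joint): sprung bar at the foot of the guides, moves along the guides' -z. 0 = up: the card's lower edge rests on it 5 mm short of home (shoulders at z = 77 mm). About 0.005 m = pressed home by the levers. Spring 1.8 N at 0, 4.8 N at 5 mm: the card's weight does not press it, and it springs back if let go.
- lever_l (a joint): steel ejector lever, pivot at y = +56, z = 75.5 mm in the guides' frame, axis along the guides' x. 0 = leaning 1.2 rad outwards (open), 1.2 = along the guides' z (fully in). Bar 8 mm thick, reaching 62 mm from the pivot; a nose at its foot comes down on the card's shoulder. Stiff hinge (0.14 N m: 3 N square to the arm near its tip), stays where left. Bracket at y = +50 to +62 mm, up to z = 84 mm.
- lever_l_tip (a point): end of the arm of lever_l, 62 mm from its pivot, on its centre line.
- lever_r (a joint): steel ejector lever, pivot at y = -56, z = 75.5 mm in the guides' frame, axis along the guides' x. 0 = leaning 1.2 rad outwards (open), 1.2 = along the guides' z (fully in). Bar 8 mm thick, reaching 62 mm from the pivot; a nose at its foot comes down on the card's shoulder. Stiff hinge (0.14 N m: 3 N square to the arm near its tip), stays where left. Bracket at y = -50 to -62 mm, up to z = 84 mm.
- lever_r_tip (a point): end of the arm of lever_r, 62 mm from its pivot, on its centre line.
- beaker: glass beaker, open, 64 mm diameter, 85 mm high, loose; origin at the centre of its underside. To be left alone.
- bottle: amber glass bottle with blue cap, 56 mm diameter, 100 mm high, loose; origin at the centre of its underside. To be left alone.
- jar: white plastic jar, 64 mm diameter, 80 mm high, loose; origin at the centre of its underside. To be left alone.
- tip_box: grey pipette-tip box with clear cover, 82 (x) by 122 (y) by 62 mm high, loose; origin at the centre of its underside. To be left alone.
- dish_stack: stack of glass dishes (one piece), 72 mm diameter, 40 mm high, loose; origin at the centre of its underside. To be left alone.
Things that resemble listed ones, but are neither listed nor needed, are in the scene too. Leave any purple look-alike of the lid_1 alone.

How it is judged (in metres and radians):
On the way, in this order (a step that is already met when the one before it is completed fails the run):
1. a tub is opened (((horizontal distance between lid_1 and tub_1 above 0.03 m or z of lid_1 in the frame of tub_1 above 0.134 m) or (horizontal distance between lid_2 and tub_2 above 0.03 m or z of lid_2 in the frame of tub_2 above 0.134 m) or (horizontal distance between lid_3 and tub_3 above 0.03 m or z of lid_3 in the frame of tub_3 above 0.134 m))), for 0.1 s.
2. the card stands in the guides down to its connector while both levers are still open (z of card_c0 in the frame of guides between 0.033 and 0.047 m and x of card_c0 in the frame of guides between -0.006 and 0.006 m and y of card_c0 in the frame of guides between -0.006 and 0.006 m and value of joint each of lever_l, lever_r below 0.6 rad), for 0.1 s.
At the end, for the whole second after the job is handed in: Connector down over 3.5 mm under the card, both levers past 1.1 rad; two or three tubs closed by their own lids (within 6 mm, seated), any third lid flat and knob up on the bench; tubs upright, within 30 mm of their start (value of joint connector above 0.0035 m and value of joint each of lever_l, lever_r above 1.1 rad and (((horizontal distance between lid_1 and tub_1 below 0.006 m and z of lid_1 in the frame of tub_1 between 0.11 and 0.118 m) and (horizontal distance between lid_2 and tub_2 below 0.006 m and z of lid_2 in the frame of tub_2 between 0.11 and 0.118 m) and ((horizontal distance between lid_3 and tub_3 below 0.006 m and z of lid_3 in the frame of tub_3 between 0.11 and 0.118 m) or (height (world z) of lid_3 below 0.013 m and angle between lid_3's own z axis and vertical below 0.1 rad))) or ((horizontal distance between lid_1 and tub_1 below 0.006 m and z of lid_1 in the frame of tub_1 between 0.11 and 0.118 m) and (horizontal distance between lid_3 and tub_3 below 0.006 m and z of lid_3 in the frame of tub_3 between 0.11 and 0.118 m) and ((horizontal distance between lid_2 and tub_2 below 0.006 m and z of lid_2 in the frame of tub_2 between 0.11 and 0.118 m) or (height (world z) of lid_2 below 0.013 m and angle between lid_2's own z axis and vertical below 0.1 rad))) or ((horizontal distance between lid_2 and tub_2 below 0.006 m and z of lid_2 in the frame of tub_2 between 0.11 and 0.118 m) and (horizontal distance between lid_3 and tub_3 below 0.006 m and z of lid_3 in the frame of tub_3 between 0.11 and 0.118 m) and ((horizontal distance between lid_1 and tub_1 below 0.006 m and z of lid_1 in the frame of tub_1 between 0.11 and 0.118 m) or (height (world z) of lid_1 below 0.013 m and angle between lid_1's own z axis and vertical below 0.1 rad)))) and angle between each of tub_1, tub_2, tub_3's own z axis and vertical below 0.06 rad and distance of each of tub_1, tub_2, tub_3 from where it was at the start of the episode below 0.03 m); the robot touches nothing.
It fails at once if two tubs open at once (lids over 30 mm aside or 20 mm up) (((horizontal distance between lid_1 and tub_1 above 0.03 m or z of lid_1 in the frame of tub_1 above 0.134 m) and (horizontal distance between lid_2 and tub_2 above 0.03 m or z of lid_2 in the frame of tub_2 above 0.134 m)) or ((horizontal distance between lid_1 and tub_1 above 0.03 m or z of lid_1 in the frame of tub_1 above 0.134 m) and (horizontal distance between lid_3 and tub_3 above 0.03 m or z of lid_3 in the frame of tub_3 above 0.134 m)) or ((horizontal distance between lid_2 and tub_2 above 0.03 m or z of lid_2 in the frame of tub_2 above 0.134 m) and (horizontal distance between lid_3 and tub_3 above 0.03 m or z of lid_3 in the frame of tub_3 above 0.134 m))).
It fails at once if a bystander moved more than 25 mm or tipped over 0.3 rad (distance of any of beaker, bottle, jar, tip_box, dish_stack from where it was at the start of the episode above 0.025 m or angle between any of beaker, bottle, jar, tip_box, dish_stack's own z axis and vertical above 0.3 rad).
It fails at once if a tub tipped over 0.3 rad (angle between any of tub_1, tub_2, tub_3's own z axis and vertical above 0.3 rad).
It also fails if it takes over 72 s, if anything falls off the work surface, if the arm or the gripper's body presses on something with over 40 N, if the wrist force passes 120 N, or if a joint passes its speed limit or range.

## Working session

There is one attempt and no reset: what is moved stays moved. The work goes in short steps, Python scripts to look and compute and a tool call to move; the robot and the scene stay as the last step left them, time stands still between calls to the robot, and variables do not carry over. Pictures are saved under pics/ and viewed, at most 10 in all, crops included, and the job is handed in when it is done.

Besides the shell and the picture viewer there is one more tool, called after "Request:" by a JSON object that holds its "method" and its "body", one argument or row to a line. apply_moves: Moves the arm, as the interface text tells. Its arguments: {"type":"object","properties":{"deltas":{"type":"array"},"grip_force":{"type":"number"}},"required":["deltas"]}

```bash
ls; mkdir -p pics
cat > h.py <<'E'
import numpy as np,cv2
from workcell import env,cams
E
python3 - <<'E'
from h import *
for n in("top","side"):
    im=cams.grab_frame(n); cv2.imwrite(f"pics/{n}0.png",im); c=cams.get_calibration(n); print(n,c)
print(env.state())
E
```

```text
pics
top {'mtx': array([[495.57959778,   0.        , 322.51645785],
       [  0.        , 495.57959778, 204.47647745],
       [  0.        ,   0.        ,   1.        ]]), 'k1': -0.002911911452772471, 'eye': array([ 353.20546545,  -67.96471595, 1476.17026068]), 'attitude': array([-173.31149541,   -0.3475313 ,  -90.18987304])}
side {'mtx': array([[485.74093025,   0.        , 323.27861252],
       [  0.        , 485.74093025, 199.62134212],
       [  0.        ,   0.        ,   1.        ]]), 'k1': 0.04880437081633754, 'eye': array([326.90665611, 904.09368882, 933.12666292]), 'attitude': array([-129.91899302,    1.03300341, -169.25826856])}
{'time_s': 0.1, 'qpos': array([-7.74635620e+01,  1.83462451e+01,  8.96979954e+01, -1.86204336e-03,
        7.20421369e+01, -1.14568588e+00]), 'qvel': array([-1.50580965e-02, -5.16929391e-05, -1.09341525e-01, -8.18371872e-02,
        4.75793259e-02, -3.88804363e-02]), 'effort': array([ 7.23930066e-05, -4.13334382e+01, -2.32510042e+01,  7.28816539e-02,
        4.21886018e-02, -6.08802429e-05]), 'ee_pos': array([ 135.90679885, -558.26339537,  213.23133829]), 'ee_rot': array([-1.79913604e+02,  4.30241090e-05,  1.36826993e+01]), 'force': array([ 0.26407327, -0.18079753,  0.1519341 ]), 'torque': array([ 0.04171787, -0.01010149,  0.04265388]), 'gripper_force': 0.0, 'gripper_width': 90.83553339950056}
```

View pics/top0.png

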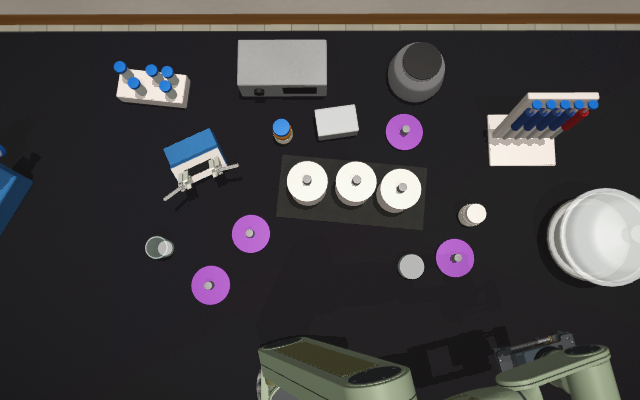

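View pics/side0.png

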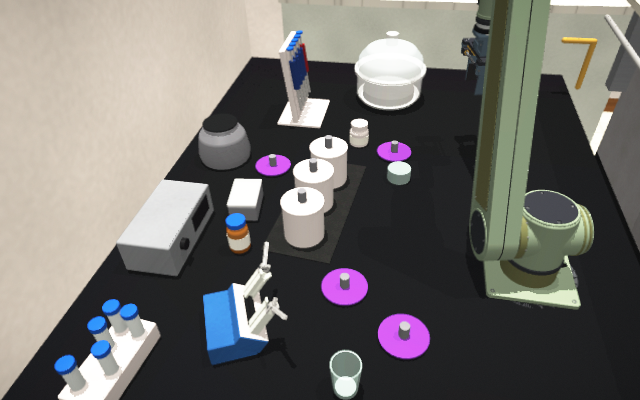

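Top view: tubs with white lids at (307,183), (356,184), (400,190); purple look-alike lids at (404,131), (251,233), (210,285), (455,257) – avoid. Controller at (197,160) with levers at about (168,195) and (235,167); bottle (283,131), tip box (337,122), jar (473,215), dishes (411,266), beaker (159,247).

```bash
cat > h.py <<'E'
import numpy as np,cv2
from scipy.spatial.transform import Rotation as Ro
from workcell import env,cams
def cal(n):
    c=cams.get_calibration(n); return c, Ro.from_euler('xyz',c['attitude'],degrees=True).as_matrix()
def ray(n,px):
    c,R=cal(n); M=c['mtx']; d=np.array([(px[0]-M[0,2])/M[0,0],(px[1]-M[1,2])/M[1,1]])
    u=d.copy()
    for _ in range(5): u=d/(1+c['k1']*(u@u))
    return c['eye'],R@np.array([u[0],u[1],1])
def onz(n,px,z):
    e,d=ray(n,px); return e+d*(z-e[2])/d[2]
def tri(a,b):
    (e1,d1),(e2,d2)=ray('top',a),ray('side',b)
    s=np.linalg.lstsq(np.stack([d1,-d2],1),e2-e1,rcond=None)[0]
    p,q=e1+s[0]*d1,e2+s[1]*d2; return (p+q)/2,np.linalg.norm(p-q)
def proj(n,P):
    c,R=cal(n); u=R.T@(np.asarray(P,float)-c['eye']); u=u[:2]/u[2]; u=u*(1+c['k1']*(u@u)); M=c['mtx']
    return np.array([M[0,0]*u[0]+M[0,2],M[1,1]*u[1]+M[1,2]])
def crop(n,im,x0,y0,w,h,k,out):
    cv2.imwrite(f"pics/{out}.png",cv2.resize(im[y0:y0+h,x0:x0+w],None,fx=k,fy=k,interpolation=cv2.INTER_CUBIC))
E
python3 - <<'E'
from h import *
t=cv2.imread('pics/top0.png');s=cv2.imread('pics/side0.png')
a=cv2.resize(t[120:210,150:250],None,fx=6,fy=6,interpolation=3)[:540,:600]
crop('top',t,155,120,95,90,6,'ctop'); crop('side',s,190,230,110,130,5,'cside')
g=cv2.cvtColor(t,cv2.COLOR_BGR2HSV)
# knobs: darker blobs inside white lids
for cx,cy in((307,183),(356,184),(400,190)):
    w=t[cy-20:cy+20,cx-20:cx+20].min(2); white=(w>170).astype(np.uint8)
    cs,_=cv2.findContours(white,0,1); c=max(cs,key=cv2.contourArea); x,y,ww,hh=cv2.boundingRect(c)
    yy,xx=np.mgrid[0:40,0:40]; m=(w<170)&(np.hypot(xx-20,yy-17)<11)
    k=np.array([xx[m].mean()+cx-20,yy[m].mean()+cy-20])
    print('lidbox',x+cx-20,y+cy-20,ww,hh,'knob',k,m.sum(),'at152',onz('top',k,152)[:2], 'lid centre@123 from width/top',onz('top',(x+cx-20+(ww-1)/2,y+cy-20+(ww-1)/2),123)[:2])
for cx,cy in((302,195),(313,166),(328,142)):
    w=s[cy-8:cy+8,cx-9:cx+9].min(2); m=w<150; yy,xx=np.mgrid[0:16,0:18]; print('side',xx[m].mean()+cx-9,yy[m].mean()+cy-8,m.sum())
E
```

```text
lidbox 287 163 40 39 knob [306.84 182.64] 25 at152 [568.02168943 -34.32165798] lid centre@123 from width/top [573.11998223 -32.64542131]
lidbox 336 164 40 38 knob [354.93333333 182.46666667] 30 at152 [ 568.19373819 -164.41650994] lid centre@123 from width/top [ 570.00760106 -168.06422881]
lidbox 380 170 40 39 knob [398.75862069 189.51724138] 29 at152 [ 548.63546691 -282.70298865] lid centre@123 from width/top [ 552.95869886 -289.45671896]
side 301.3703703703704 196.87654320987653 81
side 312.03846153846155 165.5897435897436 78
side 327.6759259259259 139.77777777777777 108
```

View pics/ctop.png

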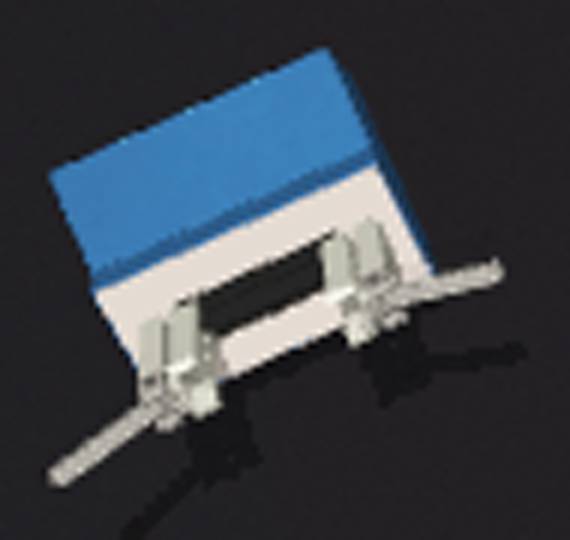

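View pics/cside.png

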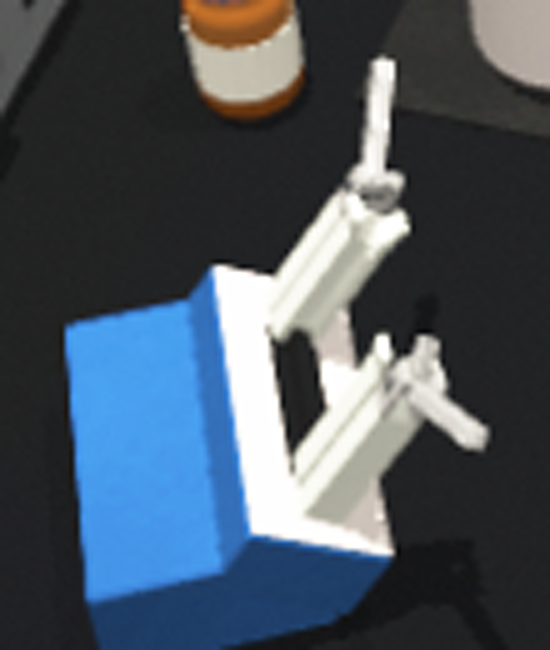

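Tips read: left lever end top (165.0,199.7), side (286.4,318); right lever end top (237.8,165), side (266,242.4). The guides' two rails stand open between them, slot clear; nothing in it.

```bash
python3 - <<'E'
from h import *
from scipy.optimize import least_squares
L,e1=tri((165,199.7),(286.4,318)); R,e2=tri((237.8,165.2),(266,242.6)); print('L',L,e1,'R',R,e2,np.linalg.norm(L-R))
# yaw, y axis = R->L
d=(L-R); yaw=np.arctan2(-d[0],d[1]); m=(L+R)/2
ax=np.array([np.cos(yaw),np.sin(yaw),0]); za=-np.sin(np.radians(35))*ax+np.array([0,0,np.cos(np.radians(35))])
print('yaw',np.degrees(yaw),'mid',m,'expect z 142.3; origin',m-98*za)
for n,p in(('bl',(163.3,149.2)),('br',(209.7,128))):
    print(n,onz('top',p,80)[:2])
t=cv2.imread('pics/top0.png'); w=t.min(2)
for cx,cy in((307,183),(356,184),(400,190)):
    k=8; sub=cv2.resize(w[cy-26:cy+26,cx-26:cx+26].astype(np.float32),None,fx=k,fy=k,interpolation=cv2.INTER_LINEAR)
    cs,_=cv2.findContours((sub>110).astype(np.uint8),0,1); c=max(cs,key=cv2.contourArea)[:,0,:]
    P=(c+.5)/k-.5+[cx-26,cy-26]; P=P[P[:,1]<cy+1]
    W=np.array([onz('top',p,122)[:2] for p in P])
    f=least_squares(lambda v:np.hypot(*(W-v[:2]).T)-v[2],[*W.mean(0),57],loss='soft_l1').x; print('lid',f)
for a,b in(((306.8,180.5),(301.7,193.5)),((355,181),(312.3,163)),((399.5,188),(328,138.5))):
    print('knob',tri(a,b))
E
python3 - <<'E'
import cv2,numpy as np
t=cv2.imread('pics/top0.png');s=cv2.imread('pics/side0.png')
a=cv2.resize(t[155:215,280:425],None,fx=5,fy=5,interpolation=cv2.INTER_CUBIC);b=cv2.resize(s[125:205,275:355],None,fx=3.5,fy=3.5,interpolation=cv2.INTER_CUBIC)
o=np.zeros((590,730,3),np.uint8);o[:a.shape[0],:a.shape[1]]=a[:,:730];o[305:305+280,:280]=b;cv2.imwrite('pics/tubs.png',o)
E
```

```text
L [521.68207877 348.57197388 146.18169532] 3.119754407973906 R [617.43601739 154.02776457 145.42913792] 0.43603892206571426 216.83365164124245
yaw 26.206240244923794 mid [569.55904808 251.29986923 145.80541662] expect z 142.3; origin [619.99167816 276.12262279  65.52851628]
bl [677.79742825 379.36944863]
br [739.9347788  247.81858105]
lid [578.44434402 -33.60842261  57.08873457]
lid [ 577.02730056 -168.87240532   57.03871376]
lid [ 555.51826323 -291.69988798   57.63013466]
knob (array([575.44521959, -33.98277387, 144.80779953]), np.float64(0.7264726765728173))
knob (array([ 573.89518622, -164.77953933,  148.53671936]), np.float64(2.2078186563843123))
knob (array([ 552.43832217, -284.32394747,  154.84941801]), np.float64(0.1837654989133928))
```

View pics/tubs.png

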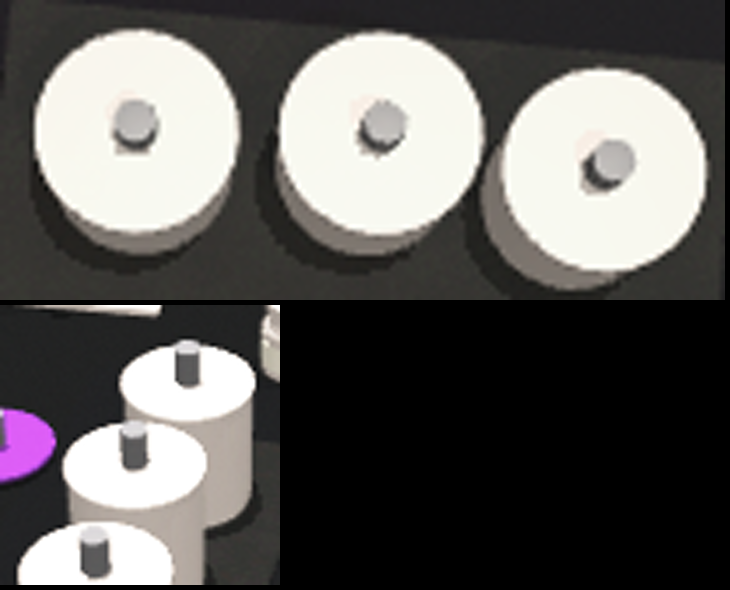

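Lid fits give radius 57 mm as they must; the three are plain white closed lids. Now cross-checking the controller with housing edges.

Run:
```python
from h import *
P={}
for n,a,b in(('backL',(163.3,149.2),(208,350)),('backR',(209.7,128),(203,295)),('creL',(170.8,168.3),(240,337)),('creR',(217.5,147.2),(232.6,283.6)),('tipL',(165,199.7),(286.4,318)),('tipR',(237.8,165.2),(266,242.6)),
 ('kA',(307.2,179.4),(301.9,191.3)),('kB',(356.8,180.2),(313.3,159.9)),('kC',(402.6,187),(328.7,136.7))):
    P[n],e=tri(a,b); print(n,P[n].round(1),round(e,1))
for k in('back','cre','tip'):
    l,r=P[k+'L'],P[k+'R']; d=l-r; yaw=np.arctan2(-d[0],d[1]); m=(l+r)/2
    print(k,np.linalg.norm(d).round(1),np.degrees(yaw).round(2),m.round(1))
    for y0 in(25.7,): 
        a=np.radians(y0); print('  local x,y of mid',(m[:2]@[np.cos(a),np.sin(a)]).round(1),(m[:2]@[-np.sin(a),np.cos(a)]).round(1))
# grey-green rails in top: bright low-sat mask hull
s=cv2.imread('pics/side0.png'); t=cv2.imread('pics/top0.png')
h=cv2.cvtColor(t,cv2.COLOR_BGR2HSV)
b=((h[...,0]>95)&(h[...,0]<125)&(h[...,1]>120)&(h[...,2]>70)).astype(np.uint8); b[:, :155]=0;b[:,250:]=0;b[:115]=0
cs,_=cv2.findContours(b,0,1);c=max(cs,key=cv2.contourArea);print(cv2.minAreaRect(c))
for x0,y0,x1,y1 in((0,0,0,0),):
    e=cv2.approxPolyDP(c,2,True)[:,0];print(e.tolist())
```

```text
backL [683.2 387.6  53.9] 1.2
backR [747.1 253.8  53.4] 0.4
creL [622.5 358.3  72. ] 2.3
creR [684.1 225.4  72.6] 2.0
tipL [521.7 348.6 146.2] 3.1
tipR [617.4 154.  145.4] 0.4
kA [576.2 -35.4 151.1] 1.7
kB [ 573.3 -169.3  156.2] 0.8
kC [ 553.4 -292.7  156. ] 2.9
back 148.2 25.52 [715.2 320.7  53.6]
  local x,y of mid 783.5 -21.2
cre 146.4 24.88 [653.3 291.8  72.3]
  local x,y of mid 715.2 -20.3
tip 216.8 26.21 [569.6 251.3 145.8]
  local x,y of mid 622.2 -20.6
((193.58248901367188, 155.18557739257812), (38.78622817993164, 54.32102584838867), 66.03751373291016)
[[209, 128], [163, 148], [170, 169], [217, 146], [226, 162]]
```

Request:
{"method": "apply_moves", "body": {
  "deltas": [
    [0.235,-0.08,0,0,0.2],
    [0.235,-0.08,0,0,0.2],
    [0.235,-0.08,0,0,0.2],
    [0.235,-0.08,0,0,0.2],
    [0.235,-0.08,0,0,0.2]
  ],
  "grip_force": 25
}}

```text
time_s: 0.6
ee_pos: [346.7, -423.8, 213.7]
ee_rot: [-180.0, 0.0, 13.7]
force: [1.1, -0.6, 0.0]
gripper_width: 55.5
gripper_force: 0.0
```

Request:
{"method": "apply_moves", "body": {
  "deltas": [
    [0.235,-0.08,0,0,0.2],
    [0.235,-0.08,0,0,0.2],
    [0.235,-0.08,0,0,0.2],
    [0.235,-0.08,0,0,0.2],
    [0.235,-0.08,0,0,0.2]
  ]
}}

```text
time_s: 1.1
ee_pos: [556.3, -290.5, 213.5]
ee_rot: [-180.0, 0.0, 13.7]
force: [-0.1, -0.9, -0.1]
gripper_width: 54.8
gripper_force: 0.0
```

```bash
cat >> h.py <<'E'
def go(x,y,z,yaw=None):
    """print tool-frame delta to a world target"""
    s=env.state(); p=s['ee_pos']; w=np.radians(s['ee_rot'][2]); R=np.array([[np.cos(w),np.sin(w),0],[np.sin(w),-np.cos(w),0],[0,0,-1]])
    d=R.T@(np.array([x,y,z])-p)
    r=0 if yaw is None else -((np.radians(yaw)-w+np.pi/2)%np.pi-np.pi/2)
    print('delta',(d/1000).round(4),'turn',round(r,3),'| at',p.round(1),'yaw',np.degrees(w).round(1),'q6',s['qpos'][5].round(1),'w',s['gripper_width'].round(1),'t',s['time_s'],'F',s['force'].round(1))
E
python3 -c "
from h import *
go(554.5,-292,127)"
```

```text
Traceback (most recent call last):
  File "h.py", line 27, in go
    print('delta',(d/1000).round(4),'turn',round(r,3),'| at',p.round(1),'yaw',np.degrees(w).round(1),'q6',s['qpos'][5].round(1),'w',s['gripper_width'].round(1),'t',s['time_s'],'F',s['force'].round(1))
                                                                                                                                    ^^^^^^^^^^^^^^^^^^^^^^^^
AttributeError: 'float' object has no attribute 'round'
```

Request:
{"method": "apply_moves", "body": {
  "deltas": [
    [-0.002,0.001,0.04,0,0.2],
    [-0.002,0.001,0.0865,0,0.2],
    [-0.002,0.001,0.0865,0,-1],
    [-0.002,0.001,0.0865,0,-1],
    [-0.002,0.001,0.0865,0,-1]
  ]
}}

```text
time_s: 1.6
ee_pos: [552.8, -293.5, 127.2]
ee_rot: [-180.0, 0.0, 13.7]
force: [0.1, -0.7, 0.1]
gripper_width: 33.4
gripper_force: 0.0
```

Request:
{"method": "apply_moves", "body": {
  "deltas": [
    [0,0,0,0,-1],
    [0,0,0,0,-1],
    [0,0,-0.02,0,-1],
    [0,0,-0.06,0,-1],
    [0,0,-0.09,0,-1]
  ]
}}

```text
time_s: 2.1
ee_pos: [553.1, -293.7, 219.0]
ee_rot: [180.0, -0.0, 13.7]
force: [0.0, 0.2, -1.1]
gripper_width: 23.3
gripper_force: 25.0
```

Request:
{"method": "apply_moves", "body": {
  "deltas": [
    [-0.19,0.15,0,0,-1],
    [-0.19,0.15,0,0,-1],
    [-0.19,0.15,0,0,-1],
    [-0.19,0.15,0,0,-1],
    [-0.19,0.15,0,0,-1]
  ]
}}

```text
time_s: 2.6
ee_pos: [401.9, -485.9, 217.4]
ee_rot: [180.0, 0.0, 13.6]
force: [0.5, -1.1, -1.7]
gripper_width: 23.4
gripper_force: 25.0
```

```bash
sed -i "s/s\['gripper_width'\].round(1)/round(s['gripper_width'],1)/" h.py
python3 - <<'E'
from h import *
go(554.5,-292,127)
t=cams.grab_frame('top'); s=cams.grab_frame('side')
cv2.imwrite('pics/top1.png',t)
a=cv2.resize(t[155:290,280:460],None,fx=4,fy=4,interpolation=cv2.INTER_CUBIC); cv2.imwrite('pics/open1.png',a)
E
```

```text
delta [ 0.194  -0.1525  0.0904] turn 0 | at [ 401.9 -485.9  217.4] yaw 13.6 q6 24.9 w 23.4 t 2.6 F [ 0.5 -1.1 -1.7]
```

View pics/open1.png

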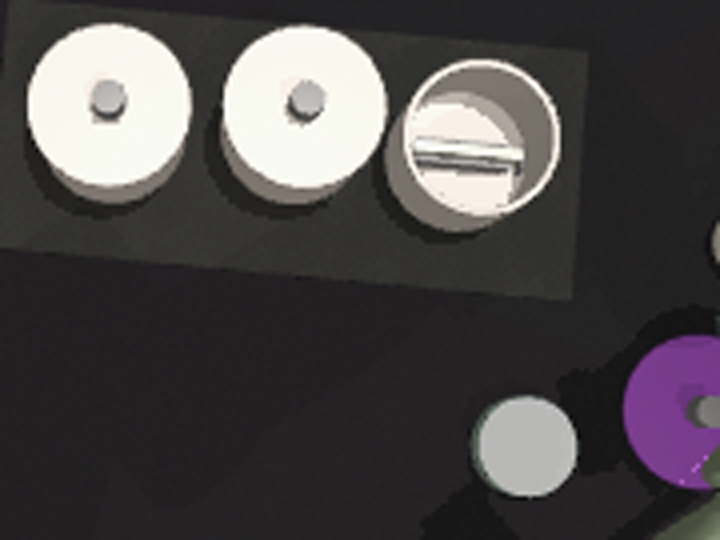

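Tub C (right) shows a plain low plate at crop (467,155) with no tab: a blank. Putting its lid back.

Request:
{"method": "apply_moves", "body": {
  "deltas": [
    [0.19,-0.15,0,0,-1],
    [0.19,-0.15,0,0,-1],
    [0.19,-0.15,0,0,-1],
    [0.19,-0.15,0,0,-1],
    [0.19,-0.15,0,0,-1]
  ]
}}

```text
time_s: 3.2
ee_pos: [554.5, -290.5, 217.4]
ee_rot: [-180.0, -0.0, 13.7]
force: [-0.1, -0.6, -0.9]
gripper_width: 23.6
gripper_force: 25.0
```

Request:
{"method": "apply_moves", "body": {
  "deltas": [
    [0,0,0,0,-1],
    [0,0,0.04,0,-1],
    [0,0,0.07,0,-1],
    [0,0,0.08,0,-1],
    [0,0,0.089,0,-1]
  ]
}}

```text
time_s: 3.7
ee_pos: [552.9, -293.6, 128.0]
ee_rot: [-180.0, 0.0, 13.7]
force: [0.3, -0.1, -0.2]
gripper_width: 23.5
gripper_force: 25.0
```

Request:
{"method": "apply_moves", "body": {
  "deltas": [
    [0,0,0,0,-1],
    [0,0,0,0,0.2],
    [0,0,0,0,0.2],
    [0,0,0,0,0.2],
    [0,0,-0.04,0,0.2]
  ]
}}

```text
time_s: 4.2
ee_pos: [550.2, -292.0, 164.3]
ee_rot: [-179.6, 0.5, 13.7]
force: [-0.5, -0.6, 0.2]
gripper_width: 52.6
gripper_force: 0.0
```

Request:
{"method": "apply_moves", "body": {
  "deltas": [
    [-0.0,-0.0,-0.035,0,0.2]
  ]
}}

```text
time_s: 4.3
ee_pos: [552.9, -293.4, 204.5]
ee_rot: [-180.0, 0.0, 13.7]
force: [1.0, -0.7, 0.1]
gripper_width: 54.7
gripper_force: 0.0
```

```bash
cat >> h.py <<'E'
from scipy.optimize import least_squares
def lids(t,names='ABC'):
    w=t.min(2)
    for n,(cx,cy) in zip('ABC',((307,183),(356,184),(400,190))):
        if n not in names: continue
        k=8; sub=cv2.resize(w[cy-26:cy+26,cx-26:cx+26].astype(np.float32),None,fx=k,fy=k,interpolation=cv2.INTER_LINEAR)
        cs,_=cv2.findContours((sub>110).astype(np.uint8),0,1); c=max(cs,key=cv2.contourArea)[:,0,:]
        P=(c+.5)/k-.5+[cx-26,cy-26]; P=P[P[:,1]<cy+1]
        W=np.array([onz('top',p,122)[:2] for p in P])
        print('lid',n,least_squares(lambda v:np.hypot(*(W-v[:2]).T)-v[2],[*W.mean(0),57],loss='soft_l1').x.round(1))
E
python3 -c "
from h import *
go(575.5,-169.3,127)
t=cams.grab_frame('top');cv2.imwrite('pics/top2.png',t);lids(t)"
```

```text
delta [ 0.0513 -0.1153  0.0775] turn 0 | at [ 552.9 -293.4  204.5] yaw 13.7 q6 47.3 w 54.7 t 4.3 F [ 1.  -0.7  0.1]
lid A [578.5 -33.6  57.1]
lid B [ 577.4 -168.7   56.7]
lid C [ 573.4 -333.5   45.2]
```

Request:
{"method": "apply_moves", "body": {
  "deltas": [
    [0.025,-0.0575,0,0,0.2],
    [0.051,-0.115,0,0,0.2],
    [0.051,-0.115,0,0,0.2],
    [0.051,-0.115,0.04,0,0.2],
    [0.051,-0.115,0.077,0,0.2]
  ]
}}

```text
time_s: 4.85
ee_pos: [576.8, -168.9, 127.3]
ee_rot: [179.8, -0.2, 13.8]
force: [0.5, 0.0, -0.3]
gripper_width: 54.8
gripper_force: 0.0
```

```bash
python3 -c "
from h import *
go(575.5,-169.3,127)
t=cams.grab_frame('top');cv2.imwrite('pics/top3.png',t);lids(t,'AC')"
```

```text
delta [-0.0013  0.0001  0.0003] turn 0 | at [ 576.8 -168.9  127.3] yaw 13.8 q6 58.8 w 54.8 t 4.85 F [ 0.5  0.  -0.3]
lid A [582.5 -30.6  53.1]
lid C [ 566.1 -299.8   48.7]
```

Request:
{"method": "apply_moves", "body": {
  "deltas": [
    [-0.001,0,0,0,-1],
    [-0.001,0,0,0,-1],
    [-0.001,0,0,0,-1],
    [-0.001,0,0,0,-1],
    [-0.001,0,0,0,-1]
  ]
}}

```text
time_s: 5.4
ee_pos: [574.6, -170.1, 126.9]
ee_rot: [180.0, -0.0, 13.7]
force: [-0.7, -0.1, 1.6]
gripper_width: 23.3
gripper_force: 25.0
```

Request:
{"method": "apply_moves", "body": {
  "deltas": [
    [0,0,-0.02,0,-1],
    [0,0,-0.06,0,-1],
    [0,0,-0.09,0,-1],
    [0,0,-0.09,0,-1]
  ]
}}

```text
time_s: 5.8
ee_pos: [577.0, -170.8, 221.3]
ee_rot: [179.7, -0.5, 13.7]
force: [1.2, -1.2, -1.2]
gripper_width: 23.5
gripper_force: 25.0
```

Request:
{"method": "apply_moves", "body": {
  "deltas": [
    [-0.185,-0.045,0,0,-1],
    [-0.185,-0.045,0,0,-1],
    [-0.185,-0.045,0,0,-1],
    [-0.185,-0.045,0,0,-1],
    [-0.185,-0.045,0,0,-1]
  ]
}}

```text
time_s: 6.3
ee_pos: [378.3, -168.7, 215.2]
ee_rot: [-179.8, 0.3, 13.6]
force: [1.8, -0.5, -0.7]
gripper_width: 23.6
gripper_force: 25.0
```

Run:
```python
from h import *
t=cams.grab_frame('top'); cv2.imwrite('pics/top4.png',t); lids(t,'AC')
crop('top',t,280,155,150,70,5,'open2')
```

```text
lid A [578.4 -33.6  57.1]
lid C [ 556.7 -293.5   57.5]
```

View pics/open2.png

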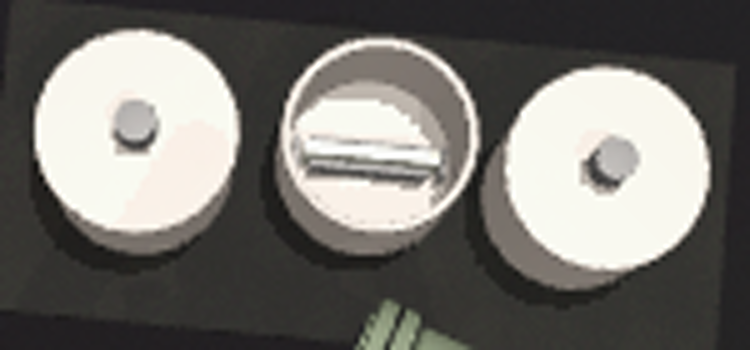

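Tub B (middle) holds a blank too (plain plate at crop (370,160)), and lid C sits seated within 2 mm of where it was. The card must be in A.

Request:
{"method": "apply_moves", "body": {
  "deltas": [
    [0.185,0.045,0,0,-1],
    [0.185,0.045,0,0,-1],
    [0.185,0.045,0,0,-1],
    [0.185,0.045,0,0,-1],
    [0.185,0.045,0,0,-1]
  ]
}}

```text
time_s: 6.85
ee_pos: [580.3, -169.5, 213.8]
ee_rot: [-180.0, -0.1, 13.8]
force: [-0.2, 1.3, -0.5]
gripper_width: 23.6
gripper_force: 25.0
```

Request:
{"method": "apply_moves", "body": {
  "deltas": [
    [0,0,0,0,-1],
    [0,0,0.04,0,-1],
    [0,0,0.07,0,-1],
    [0,0,0.08,0,-1],
    [0,0,0.089,0,-1]
  ]
}}

```text
time_s: 7.35
ee_pos: [574.0, -170.0, 127.1]
ee_rot: [-180.0, 0.0, 13.7]
force: [0.6, -0.1, -0.2]
gripper_width: 22.8
gripper_force: 25.0
```

Request:
{"method": "apply_moves", "body": {
  "deltas": [
    [0,0,0,0,-1],
    [0,0,0,0,0.2],
    [0,0,0,0,0.2],
    [0,0,-0.01,0,0.2],
    [0,0,-0.05,0,0.2]
  ]
}}

```text
time_s: 7.85
ee_pos: [572.2, -169.3, 175.2]
ee_rot: [-179.8, 0.4, 13.7]
force: [0.2, 0.5, 1.0]
gripper_width: 53.0
gripper_force: 0.0
```

Request:
{"method": "apply_moves", "body": {
  "deltas": [
    [0,0,-0.02,0,0.2],
    [0.03,-0.13,-0.02,0,0.2],
    [0.03,-0.13,-0.02,0,0.2],
    [0.03,-0.13,-0.02,0,0.2],
    [0.03,-0.13,-0.02,0,0.2]
  ]
}}

```text
time_s: 8.35
ee_pos: [573.1, -32.8, 199.1]
ee_rot: [-180.0, -0.1, 13.9]
force: [-0.0, -0.9, -0.6]
gripper_width: 55.0
gripper_force: 0.0
```

```bash
python3 -c "
from h import *
go(577,-34.5,127)
t=cams.grab_frame('top');cv2.imwrite('pics/top5.png',t);lids(t,'BC')"
```

```text
delta [0.0034 0.0026 0.0721] turn 0 | at [573.1 -32.8 199.1] yaw 13.9 q6 71.6 w 55.0 t 8.35 F [-0.  -0.9 -0.6]
lid B [ 579.6 -172.3   54.9]
lid C [ 556.7 -293.5   57.5]
```

Request:
{"method": "apply_moves", "body": {
  "deltas": [
    [0.0035,0.0025,0.03,0,0.2],
    [0.0035,0.0025,0.072,0,0.2],
    [0.0035,0.0025,0.072,0,0.2],
    [0.0035,0.0025,0.072,0,-1],
    [0.0035,0.0025,0.072,0,-1]
  ]
}}

```text
time_s: 8.9
ee_pos: [577.1, -39.1, 126.0]
ee_rot: [180.0, -0.0, 13.6]
force: [-0.5, 0.8, 0.2]
gripper_width: 41.5
gripper_force: 0.0
```

Request:
{"method": "apply_moves", "body": {
  "deltas": [
    [0,0,0,0,-1],
    [0,0,0,0,-1],
    [0,0,-0.02,0,-1],
    [0,0,-0.06,0,-1],
    [0,0,-0.08,0,-1]
  ]
}}

```text
time_s: 9.4
ee_pos: [577.9, -38.4, 208.2]
ee_rot: [179.9, -0.2, 13.7]
force: [0.6, 0.4, -1.2]
gripper_width: 23.2
gripper_force: 25.0
```

Request:
{"method": "apply_moves", "body": {
  "deltas": [
    [-0.172,-0.013,0,0,-1],
    [-0.172,-0.013,0,0,-1],
    [-0.172,-0.013,0,0,-1],
    [-0.172,-0.013,0,0,-1],
    [-0.172,-0.013,0,0,-1]
  ]
}}

```text
time_s: 9.9
ee_pos: [403.2, -66.4, 205.5]
ee_rot: [180.0, 0.1, 13.6]
force: [0.8, -0.6, -1.0]
gripper_width: 23.8
gripper_force: 25.0
```

Request:
{"method": "apply_moves", "body": {
  "deltas": [
    [0,0,0.05,0,-1],
    [0,0,0.1,0,-1],
    [0,0,0.15,0,-1],
    [0,0,0.17,0,-1],
    [0,0,0.17,0,-1]
  ]
}}

```text
time_s: 10.4
ee_pos: [405.3, -65.8, 32.8]
ee_rot: [-179.9, 0.3, 13.7]
force: [-0.5, 0.4, -1.1]
gripper_width: 23.5
gripper_force: 25.0
```

Run:
```python
from h import *
go(405,-62,16.5)
t=cams.grab_frame('top');cv2.imwrite('pics/top6.png',t);lids(t,'BC')
crop('top',t,280,155,150,115,5,'open3')
```

```text
delta [ 0.0006 -0.0037  0.0163] turn 0 | at [405.3 -65.8  32.8] yaw 13.7 q6 65.5 w 23.5 t 10.4 F [-0.5  0.4 -1.1]
lid B [ 577.5 -170.2   57.2]
lid C [ 556.7 -293.5   57.5]
```

View pics/open3.png

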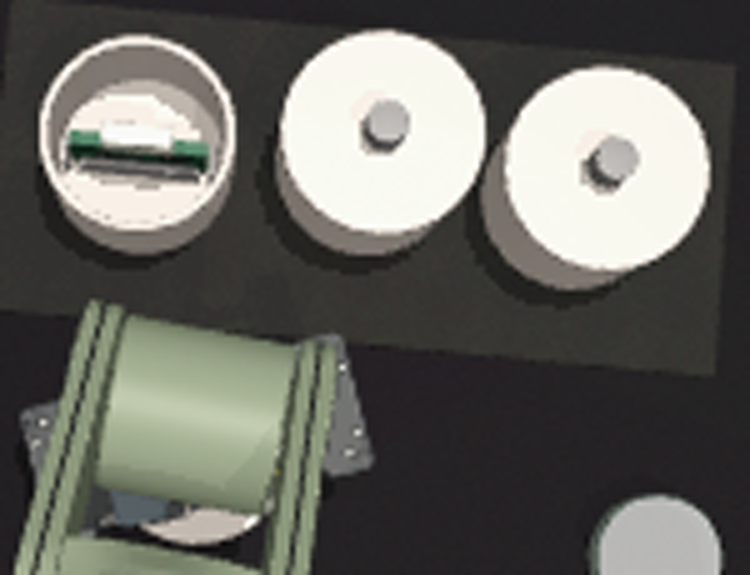

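Tub A holds the card: white tab at crop (138,136), green shoulders either side; lids B and C are seated. Set the lid down and measure the card.

Request:
{"method": "apply_moves", "body": {
  "deltas": [
    [0,0,0.01,0,-1],
    [0,0,0.0165,0,-1],
    [0,0,0.0165,0,-1],
    [0,0,0.0165,0,-1]
  ]
}}

```text
time_s: 10.85
ee_pos: [407.1, -66.3, 19.4]
ee_rot: [180.0, -0.1, 13.7]
force: [0.4, -0.4, -1.8]
gripper_width: 23.4
gripper_force: 25.0
```

Request:
{"method": "apply_moves", "body": {
  "deltas": [
    [0,0,0,0,0.2],
    [0,0,0,0,0.2],
    [0,0,0,0,0.2],
    [0,0,-0.05,0,0.2],
    [0,0,-0.1,0,0.2]
  ]
}}

```text
time_s: 11.35
ee_pos: [405.6, -66.0, 119.3]
ee_rot: [-179.9, 0.2, 13.7]
force: [1.8, -0.4, -0.1]
gripper_width: 54.8
gripper_force: 0.0
```

Request:
{"method": "apply_moves", "body": {
  "deltas": [
    [0,0,-0.05,0,0.2],
    [0,0,-0.1,0,0.2],
    [0,0,-0.1,0,0.2]
  ]
}}

```text
time_s: 11.65
ee_pos: [410.9, -67.0, 225.7]
ee_rot: [179.6, -0.8, 13.7]
force: [0.9, 0.0, -0.5]
gripper_width: 54.6
gripper_force: 0.0
```

Run:
```python
from h import *
t=cv2.imread('pics/top6.png')
o=(280,155)
h=cv2.cvtColor(t,cv2.COLOR_BGR2HSV)
m=(h[...,0]>50)&(h[...,0]<95)&(h[...,1]>60); m[:170]=0;m[200:]=0;m[:,:290]=0;m[:,326:]=0
ys,xs=np.nonzero(m); print(len(xs),xs.min(),xs.max(),[(int(c),ys[xs==c].min(),ys[xs==c].max()) for c in sorted(set(xs))])
for p in((293.4,182.4),(322,186.0)): print(onz('top',p,81)[:2])
a=onz('top',(293.4,182.4),81);b=onz('top',(322,186),81);print('len',np.linalg.norm(a-b),'mid',(a+b)[:2]/2,'yaw of y-axis dir',np.degrees(np.arctan2(-(a-b)[0],(a-b)[1])))
# tab top edge
l=onz('top',(280+103/5,155+122/5),109);r=onz('top',(280+172/5,155+131/5),109);print('tab back edge',l[:2],r[:2],np.linalg.norm(l-r),np.degrees(np.arctan2(-(l-r)[0],(l-r)[1])))
go(577,-36,200)
s=cams.grab_frame('side');cv2.imwrite('pics/side7.png',s)
t=cams.grab_frame('top');cv2.imwrite('pics/top7.png',t)
# tub rim A circle fit at z=117
w=t.min(2)
cx,cy=307,183;k=8; sub=cv2.resize(w[cy-26:cy+26,cx-26:cx+26].astype(np.float32),None,fx=k,fy=k)
cs,_=cv2.findContours((sub>150).astype(np.uint8),0,1);c=max(cs,key=cv2.contourArea)[:,0,:];P=(c+.5)/k-.5+[cx-26,cy-26];P=P[P[:,1]<cy+1]
W=np.array([onz('top',p,117)[:2] for p in P]);print('rim',least_squares(lambda v:np.hypot(*(W-v[:2]).T)-v[2],[*W.mean(0),55],loss='soft_l1').x)
print(proj('side',[577,-36,109]))
```

```text
59 294 320 [(294, np.int64(181), np.int64(185)), (295, np.int64(181), np.int64(186)), (296, np.int64(182), np.int64(185)), (297, np.int64(182), np.int64(185)), (298, np.int64(182), np.int64(185)), (299, np.int64(182), np.int64(185)), (301, np.int64(185), np.int64(185)), (303, np.int64(186), np.int64(186)), (308, np.int64(186), np.int64(186)), (309, np.int64(186), np.int64(186)), (310, np.int64(186), np.int64(186)), (311, np.int64(186), np.int64(186)), (314, np.int64(187), np.int64(187)), (315, np.int64(183), np.int64(186)), (316, np.int64(183), np.int64(186)), (317, np.int64(184), np.int64(187)), (318, np.int64(184), np.int64(187)), (319, np.int64(184), np.int64(187)), (320, np.int64(184), np.int64(188))]
[580.32135863   5.7595236 ]
[569.75739086 -75.67460092]
len 82.11646638697233 mid [575.03937474 -34.95753866] yaw of y-axis dir -7.3913658730979455
tab back edge [584.19881839 -15.7969598 ] [579.01842438 -54.33759319] 38.887233178729275 -7.655461083541818
delta [0.1688 0.0092 0.0257] turn 0 | at [410.9 -67.  225.7] yaw 13.7 q6 65.5 w 54.6 t 11.65 F [ 0.9  0.  -0.5]
rim [578.45440786 -33.93867516  54.08339244]
[302.06320494 203.5631953 ]
```

Card yaw −7.5° (tab edge and shoulders agree, board length reads 82 vs 80), centre ≈ (576, −35).

Request:
{"method": "apply_moves", "body": {
  "deltas": [
    [0.168,0.008,0,0.1,0.2],
    [0.168,0.008,0,0.25,0.2],
    [0.168,0.008,0,0.37,0.2],
    [0.168,0.008,0,0.37,0.2],
    [0.168,0.008,0,0.37,0.2]
  ],
  "grip_force": 15
}}

```text
time_s: 12.25
ee_pos: [572.9, -33.6, 215.4]
ee_rot: [180.0, 0.3, -7.4]
force: [-0.9, -0.1, -1.1]
gripper_width: 54.8
gripper_force: 0.0
```

Request:
{"method": "apply_moves", "body": {
  "deltas": [
    [0,0,0.04,0,0.2],
    [0,0,0.06,0,0.2],
    [0,0,0.06,0,0.2]
  ]
}}

```text
time_s: 12.55
ee_pos: [567.4, -34.2, 154.5]
ee_rot: [180.0, 0.6, -7.5]
force: [0.1, -0.0, -0.4]
gripper_width: 54.8
gripper_force: 0.0
```

```bash
python3 -c "
from h import *
go(576,-35,88,-7.5)"
```

```text
delta [ 0.0086 -0.0003  0.0665] turn -0.0 | at [567.4 -34.2 154.5] yaw -7.5 q6 92.9 w 54.8 t 12.55 F [ 0.1 -0.  -0.4]
```

Request:
{"method": "apply_moves", "body": {
  "deltas": [
    [0.003,0,0,0,0.2],
    [0.003,0,0,0,0.2],
    [0.003,0,0.02,0,0.2],
    [0.003,0,0.03,0,0.2],
    [0.003,0,0.03,0,0.2]
  ]
}}

```text
time_s: 13.05
ee_pos: [574.0, -34.6, 128.3]
ee_rot: [180.0, 0.1, -7.5]
force: [-0.2, 0.4, 0.0]
gripper_width: 54.5
gripper_force: 0.0
```

Request:
{"method": "apply_moves", "body": {
  "deltas": [
    [0,0,0,0,0.2],
    [0,0,0,0,0.2]
  ]
}}

```text
time_s: 13.25
ee_pos: [575.4, -34.7, 129.9]
ee_rot: [180.0, -0.1, -7.5]
force: [-0.2, 0.1, -0.2]
gripper_width: 54.9
gripper_force: 0.0
```

```bash
python3 -c "
from h import *
go(576,-35,88,-7.5)"
```

```text
delta [0.0006 0.0002 0.0419] turn -0.0 | at [575.4 -34.7 129.9] yaw -7.5 q6 92.9 w 54.9 t 13.25 F [-0.2  0.1 -0.2]
```

Request:
{"method": "apply_moves", "body": {
  "deltas": [
    [0.0005,0,0.02,0,0.2],
    [0.0005,0,0.035,0,0.2],
    [0.0005,0,0.0415,0,0.2],
    [0.0005,0,0.0415,0,0.2],
    [0.0005,0,0.0415,0,0.2]
  ]
}}

```text
time_s: 13.75
ee_pos: [575.9, -34.8, 88.2]
ee_rot: [180.0, -0.1, -7.5]
force: [-0.3, -0.0, -0.1]
gripper_width: 54.7
gripper_force: 0.0
```

Request:
{"method": "apply_moves", "body": {
  "deltas": [
    [0,0,0,0,-1],
    [0,0,0,0,-1],
    [0,0,0,0,-1],
    [0,0,0,0,-1]
  ]
}}

```text
time_s: 14.15
ee_pos: [575.8, -34.7, 88.1]
ee_rot: [-180.0, -0.1, -7.5]
force: [0.1, 0.7, 3.6]
gripper_width: 39.8
gripper_force: 15.0
```

Request:
{"method": "apply_moves", "body": {
  "deltas": [
    [0,0,-0.02,0,-1],
    [0,0,-0.04,0,-1],
    [0,0,-0.08,0,-1],
    [0,0,-0.12,0,-1],
    [0,0,-0.16,0,-1]
  ]
}}

```text
time_s: 14.65
ee_pos: [574.7, -34.7, 248.5]
ee_rot: [180.0, 0.1, -7.5]
force: [1.6, -0.0, -0.7]
gripper_width: 39.8
gripper_force: 15.0
```

Run:
```python
from h import *
t=cams.grab_frame('top');s=cams.grab_frame('side');cv2.imwrite('pics/t8.png',t);cv2.imwrite('pics/s8.png',s)
go(567,249,250,25.7)
for n,im in(('top',t),('side',s)):
    h=cv2.cvtColor(im,cv2.COLOR_BGR2HSV); m=((h[...,0]>60)&(h[...,0]<95)&(h[...,1]>120)).astype(np.uint8)
    N,l,st,c=cv2.connectedComponentsWithStats(m); print(n,[(st[i].tolist(),c[i].round(1).tolist()) for i in range(1,N) if st[i][4]>25])
```

```text
delta [-0.0483 -0.2801  0.0035] turn -0.58 | at [578.2 -35.  253.5] yaw -7.5 q6 92.9 w 39.9 t 14.75 F [-0.5  1.  -1.3]
top []
side [([292, 166, 13, 27, 151], [296.2, 176.0])]
```

Request:
{"method": "apply_moves", "body": {
  "deltas": [
    [-0.025,-0.22,0,-0.58,-1],
    [-0.025,-0.22,0,-0.58,-1],
    [-0.025,-0.22,0,-0.58,-1],
    [-0.025,-0.22,0,-0.58,-1],
    [-0.025,-0.22,0,-0.58,-1]
  ]
}}

```text
time_s: 15.25
ee_pos: [578.2, 190.7, 245.8]
ee_rot: [-179.9, 0.1, 26.0]
force: [-0.6, -0.8, -1.3]
gripper_width: 39.8
gripper_force: 15.0
```

```bash
python3 -c "
from h import *
go(582.5,257.4,250,25.7)"
```

```text
delta [ 0.0331 -0.0581 -0.0042] turn 0.006 | at [578.2 190.7 245.8] yaw 26.0 q6 81.1 w 39.8 t 15.25 F [-0.6 -0.8 -1.3]
```

Request:
{"method": "apply_moves", "body": {
  "deltas": [
    [0.015,-0.03,0,0,-1],
    [0.033,-0.058,0,0,-1],
    [0.033,-0.058,0.005,0.003,-1],
    [0.033,-0.058,0.02,0.003,-1],
    [0.033,-0.058,0.02,0.003,-1]
  ]
}}

```text
time_s: 15.75
ee_pos: [582.1, 252.2, 224.0]
ee_rot: [180.0, 0.4, 25.6]
force: [0.2, 0.4, -1.9]
gripper_width: 39.9
gripper_force: 15.0
```

Request:
{"method": "apply_moves", "body": {
  "deltas": [
    [0,0,0,0,-1],
    [0,0,0,0,-1]
  ]
}}

```text
time_s: 15.95
ee_pos: [584.1, 252.7, 227.8]
ee_rot: [180.0, -0.0, 25.5]
force: [0.4, -0.8, -1.9]
gripper_width: 39.9
gripper_force: 15.0
```

Run:
```python
from h import *
go(582.5,257.4,221,25.7)
t=cams.grab_frame('top');s=cams.grab_frame('side');cv2.imwrite('pics/t9.png',t);cv2.imwrite('pics/s9.png',s)
p=env.state()['ee_pos']; w=np.radians(env.state()['ee_rot'][2]); X=np.array([np.cos(w),np.sin(w),0]);Y=np.array([-np.sin(w),np.cos(w),0])
pts=[p+sy*40*Y+np.array([0,0,z]) for sy in(1,-1) for z in(-7,-79)]
ps=[proj('side',q) for q in pts];pt=[proj('top',q) for q in pts];print('side',np.round(ps,1).tolist(),'top',np.round(pt,1).tolist())
a=cv2.resize(s[200:350,200:320],None,fx=4,fy=4,interpolation=cv2.INTER_CUBIC)[:600]
b=cv2.resize(t[110:220,150:250],None,fx=3.1,fy=3.1,interpolation=cv2.INTER_CUBIC)
o=np.zeros((600,800,3),np.uint8);o[:a.shape[0],:480]=a;o[:b.shape[0],485:485+b.shape[1]]=b;cv2.imwrite('pics/pre.png',o)
```

```text
delta [ 0.0006 -0.0049  0.0068] turn -0.004 | at [584.1 252.7 227.8] yaw 25.5 q6 86.9 w 39.9 t 15.95 F [ 0.4 -0.8 -1.9]
side [[268.1, 266.4], [271.3, 290.2], [261.6, 238.8], [264.9, 262.4]] top [[179.9, 179.0], [187.4, 183.5], [208.5, 165.7], [214.4, 170.9]]
```

View pics/pre.png

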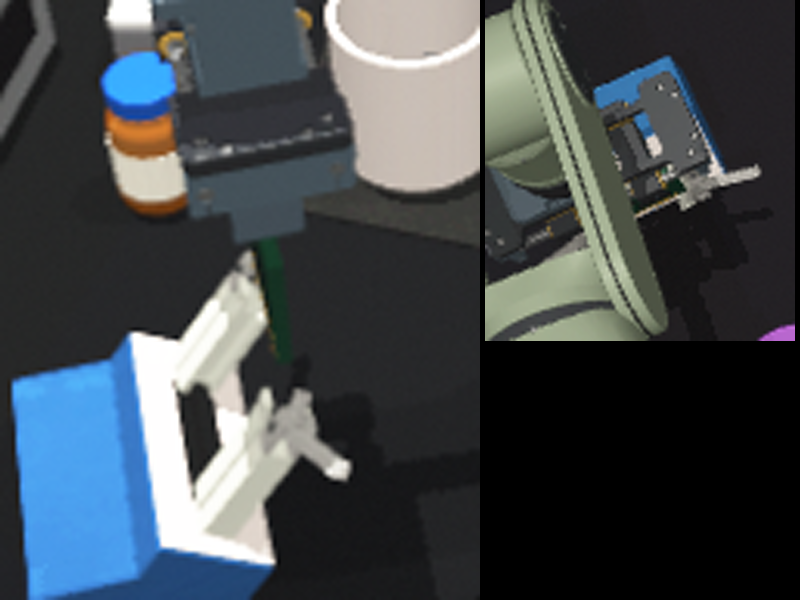

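Side view: card's lower left corner at crop (285,360) = (271.3,290), exactly where FK predicts; guide mouths at about crop (245,275) and (275,410).

```bash
cat >> h.py <<'E'
G=np.array([622.8,276.8,62]); W=np.radians(25.7)
gx0=np.array([np.cos(W),np.sin(W),0]); gy=np.array([-np.sin(W),np.cos(W),0]); A=np.radians(35)
gz=-np.sin(A)*gx0+np.cos(A)*np.array([0,0,1]); gx=np.cos(A)*gx0+np.sin(A)*np.array([0,0,1])
def g2w(x,y,z): return G+x*gx+y*gy+z*gz
def tcp(x,z,a,L=98,y=0):
    "TCP for card bottom centre at guides (x,z), tilt a deg"
    a=np.radians(a); return g2w(x,y,z)+L*(-np.sin(a)*gx0+np.cos(a)*np.array([0,0,1]))-[0,0,19]
E
python3 - <<'E'
from h import *
f=lambda P:((proj('side',P)-200)*4).round(0).tolist()
g=lambda P:((proj('top',P)-[155,120])*6).round(0).tolist()
for n,q in dict(Lmouth=(0,40,78),Lfoot=(0,40,0),Louter=(0,47,78),Linner=(0,33,78),Rmouth=(0,-40,78),Rinner=(0,-33,78),Rfoot=(0,-40,0),pivL=(0,56,75.5),pivR=(0,-56,75.5),tipL=(0,113.8,98),tipR=(0,-113.8,98)).items(): print(n,f(g2w(*q)),g(g2w(*q)))
go(*tcp(-4.5,85,0),25.7)
E
```

```text
Lmouth [290.0, 397.0] [198.0, 393.0]
Lfoot [218.0, 491.0] [195.0, 331.0]
Louter [292.0, 407.0] [184.0, 399.0]
Linner [288.0, 386.0] [212.0, 386.0]
Rmouth [264.0, 285.0] [357.0, 318.0]
Rinner [266.0, 294.0] [343.0, 324.0]
Rfoot [196.0, 377.0] [346.0, 259.0]
pivL [293.0, 424.0] [166.0, 406.0]
pivR [257.0, 267.0] [388.0, 301.0]
tipL [338.0, 487.0] [49.0, 480.0]
tipR [259.0, 168.0] [507.0, 264.0]
delta [-0.0073 -0.0048  0.0201] turn -0.003 | at [584.2 252.9 228.1] yaw 25.5 q6 86.9 w 39.9 t 16.05 F [-0.8  0.3 -1.3]
```

Request:
{"method": "apply_moves", "body": {
  "deltas": [
    [0.0005,-0.005,0.01,0,-1],
    [0.0005,-0.005,0.015,0,-1],
    [0.0005,-0.005,0.02,0,-1],
    [0.0005,-0.005,0.02,0,-1],
    [0.0005,-0.005,0.02,0,-1]
  ],
  "grip_force": 8
}}

```text
time_s: 16.55
ee_pos: [582.1, 258.0, 207.2]
ee_rot: [180.0, 0.0, 25.5]
force: [-0.3, 0.3, -0.6]
gripper_width: 39.8
gripper_force: 8.0
```

Request:
{"method": "apply_moves", "body": {
  "deltas": [
    [0,0,0,0,-1],
    [0,0,0.005,0,-1],
    [0,0,0.011,0,-1],
    [0,0,0.011,0,-1]
  ]
}}

```text
time_s: 16.95
ee_pos: [581.9, 257.9, 195.4]
ee_rot: [-180.0, 0.1, 25.5]
force: [-1.2, -0.7, -1.2]
gripper_width: 39.8
gripper_force: 8.0
```

Run:
```python
from h import *
p=G-44.7*gx0; go(p[0],p[1],197,25.7)
s=cams.grab_frame('side');cv2.imwrite('pics/s10.png',s)
```

```text
delta [ 0.0003  0.0007 -0.0016] turn -0.003 | at [581.9 257.9 195.4] yaw 25.5 q6 87.3 w 39.8 t 16.95 F [-1.2 -0.7 -1.2]
```

Request:
{"method": "apply_moves", "body": {
  "deltas": [
    [-0.008,0,0.0,0,-1],
    [-0.0155,0,0.001,0,-1],
    [-0.023,0,0.003,0,-1],
    [-0.03,0,0.0065,0,-1],
    [-0.03,0,0.0065,0,-1]
  ],
  "grip_force": 6
}}

```text
time_s: 17.5
ee_pos: [553.7, 244.4, 189.7]
ee_rot: [180.0, 0.1, 25.5]
force: [-0.1, 0.2, -1.6]
gripper_width: 40.1
gripper_force: 6.0
```

Run:
```python
from h import *
go(0,0,0)
s=cams.grab_frame('side');cv2.imwrite('pics/s11.png',s)
h=cv2.cvtColor(s,cv2.COLOR_BGR2HSV); m=((h[...,0]>60)&(h[...,0]<95)&(h[...,1]>110)).astype(np.uint8)
N,l,st,c=cv2.connectedComponentsWithStats(m)
for i in range(1,N):
    if st[i][4]>20:
        ys,xs=np.nonzero(l==i); print(st[i].tolist(),[(int(y),xs[ys==y].min(),xs[ys==y].max()) for y in range(ys.min(),ys.max()+1,3)])
p=env.state()['ee_pos']; P=p+[0,0,19]
for a in(0,10,20,30):
    r=np.radians(a); d=-np.sin(r)*gx0+np.cos(r)*np.array([0,0,1]); B=P-98*d; S=P-26*d
    print(a,[proj('side',q+k*40*gy).round(1).tolist() for q in(S,B) for k in(1,)], 'guide xz',[((B-G)@gx).round(1),((B-G)@gz).round(1),((B-G)@gy).round(1)])
```

```text
delta [-0.6049 -0.0182  0.1897] turn 0 | at [553.7 244.4 189.7] yaw 25.5 q6 87.2 w 40.1 t 17.5 F [-0.1  0.2 -1.6]
[264, 267, 20, 34, 286] [(267, np.int64(274), np.int64(274)), (270, np.int64(266), np.int64(275)), (273, np.int64(265), np.int64(282)), (276, np.int64(266), np.int64(283)), (279, np.int64(267), np.int64(283)), (282, np.int64(267), np.int64(282)), (285, np.int64(268), np.int64(280)), (288, np.int64(269), np.int64(279)), (291, np.int64(269), np.int64(277)), (294, np.int64(270), np.int64(276)), (297, np.int64(271), np.int64(272)), (300, np.int64(270), np.int64(271))]
0 [[285.4, 278.1], [287.6, 300.8]] guide xz [np.float64(-34.1), np.float64(83.4), np.float64(0.8)]
10 [[283.1, 278.5], [279.7, 302.1]] guide xz [np.float64(-19.3), np.float64(74.8), np.float64(0.8)]
20 [[281.0, 278.5], [271.7, 302.5]] guide xz [np.float64(-3.2), np.float64(69.0), np.float64(0.8)]
30 [[278.9, 278.3], [264.1, 302.0]] guide xz [np.float64(13.6), np.float64(66.0), np.float64(0.8)]
```

Card tilted to about 20° with its foot caught in the mouth, as planned. Continuing.

Request:
{"method": "apply_moves", "body": {
  "deltas": [
    [-0.0065,0,0.0045,0,-1],
    [-0.013,0,0.009,0,-1],
    [-0.015,0,0.0125,0,-1],
    [-0.017,0,0.0165,0,-1],
    [-0.017,0,0.0165,0,-1]
  ]
}}

```text
time_s: 18.05
ee_pos: [539.3, 237.5, 172.6]
ee_rot: [-180.0, 0.1, 25.5]
force: [0.6, -0.1, -1.3]
gripper_width: 39.8
gripper_force: 6.0
```

Request:
{"method": "apply_moves", "body": {
  "deltas": [
    [0.003,0,0.004,0,-1],
    [0.006,0,0.008,0,-1],
    [0.006,0,0.008,0,-1]
  ]
}}

```text
time_s: 18.35
ee_pos: [545.3, 240.4, 164.4]
ee_rot: [180.0, 0.1, 25.5]
force: [-0.7, 0.3, -1.8]
gripper_width: 39.6
gripper_force: 6.0
```

```bash
cat >> h.py <<'E'
def chk(out):
    s=cams.grab_frame('side');cv2.imwrite(f'pics/{out}.png',s)
    h=cv2.cvtColor(s,cv2.COLOR_BGR2HSV); m=((h[...,0]>60)&(h[...,0]<95)&(h[...,1]>110)).astype(np.uint8); m[:,:225]=0;m[:220]=0
    ys,xs=np.nonzero(m); print('green',[(int(y),xs[ys==y].min(),xs[ys==y].max()) for y in sorted(set(ys))[::3]])
    p=env.state()['ee_pos']; P=p+[0,0,19]
    for a in(25,30,35,40):
        r=np.radians(a); d=-np.sin(r)*gx0+np.cos(r)*np.array([0,0,1]); B=P-98*d; S=P-26*d
        print(a,[proj('side',q+k*40*gy).round(1).tolist() for q in(S,B) for k in(1,-1)], 'guide xzy',[((B-G)@gx).round(1),((B-G)@gz).round(1),((B-G)@gy).round(1)])
    go(*tcp(0,10,35),25.7)
E
python3 -c "
from h import *
chk('s12')"
```

```text
green [(265, np.int64(271), np.int64(271)), (268, np.int64(269), np.int64(270)), (271, np.int64(266), np.int64(269)), (274, np.int64(264), np.int64(270)), (277, np.int64(262), np.int64(280)), (280, np.int64(262), np.int64(284)), (283, np.int64(262), np.int64(285)), (286, np.int64(263), np.int64(286)), (289, np.int64(264), np.int64(283)), (292, np.int64(264), np.int64(280)), (295, np.int64(265), np.int64(278)), (298, np.int64(268), np.int64(272))]
25 [[285.6, 285.6], [278.3, 258.0], [273.6, 308.9], [267.1, 280.8]] guide xzy [np.float64(-17.4), np.float64(52.4), np.float64(0.8)]
30 [[284.6, 285.5], [277.3, 257.8], [269.9, 308.5], [263.6, 280.4]] guide xzy [np.float64(-8.9), np.float64(51.2), np.float64(0.8)]
35 [[283.7, 285.3], [276.4, 257.6], [266.3, 307.9], [260.2, 279.7]] guide xzy [np.float64(-0.4), np.float64(50.9), np.float64(0.8)]
40 [[282.8, 285.0], [275.5, 257.4], [262.9, 307.1], [257.0, 278.8]] guide xzy [np.float64(8.1), np.float64(51.2), np.float64(0.8)]
delta [0.0238 0.0008 0.0332] turn -0.003 | at [545.2 240.4 164.7] yaw 25.5 q6 87.1 w 40.1 t 18.4 F [-0.4 -0.2 -0.7]
```

Request:
{"method": "apply_moves", "body": {
  "deltas": [
    [0.003,0,0.004,0,-1],
    [0.006,0,0.008,0,-1],
    [0.009,0,0.0125,0,-1],
    [0.012,0,0.017,0,-1],
    [0.012,0,0.017,0,-1]
  ]
}}

```text
time_s: 18.9
ee_pos: [556.6, 245.8, 147.8]
ee_rot: [180.0, -0.0, 25.5]
force: [1.9, 1.2, -0.1]
gripper_width: 39.8
gripper_force: 6.0
```

```bash
python3 -c "
from h import *
chk('s13')"
```

```text
green [(273, np.int64(265), np.int64(265)), (276, np.int64(262), np.int64(264)), (279, np.int64(262), np.int64(264)), (282, np.int64(262), np.int64(267)), (285, np.int64(257), np.int64(275)), (288, np.int64(257), np.int64(280)), (291, np.int64(258), np.int64(280)), (294, np.int64(258), np.int64(279)), (297, np.int64(259), np.int64(272)), (300, np.int64(259), np.int64(271)), (303, np.int64(260), np.int64(260))]
25 [[280.3, 292.1], [273.3, 264.4], [268.5, 315.0], [262.4, 286.8]] guide xzy [np.float64(-16.8), np.float64(31.6), np.float64(0.8)]
30 [[279.3, 292.0], [272.3, 264.2], [264.8, 314.7], [258.9, 286.4]] guide xzy [np.float64(-8.3), np.float64(30.5), np.float64(0.8)]
35 [[278.3, 291.8], [271.4, 264.0], [261.2, 314.1], [255.5, 285.8]] guide xzy [np.float64(0.2), np.float64(30.1), np.float64(0.8)]
40 [[277.4, 291.6], [270.5, 263.8], [257.8, 313.3], [252.2, 284.9]] guide xzy [np.float64(8.8), np.float64(30.5), np.float64(0.8)]
delta [0.0114 0.0007 0.0166] turn -0.003 | at [556.4 245.7 148.1] yaw 25.5 q6 87.2 w 40.0 t 18.95 F [ 1.8  1.3 -1.3]
```

Request:
{"method": "apply_moves", "body": {
  "deltas": [
    [0.004,0,0.004,0,-1],
    [0.007,0,0.008,0,-1],
    [0.0095,0,0.012,0,-1],
    [0.0125,0,0.0165,0,-1],
    [0.0125,0,0.0165,0,-1]
  ]
}}

```text
time_s: 19.45
ee_pos: [569.0, 251.7, 132.5]
ee_rot: [180.0, -0.2, 25.5]
force: [3.0, 1.2, 1.7]
gripper_width: 40.1
gripper_force: 6.0
```

```bash
python3 -c "
from h import *
chk('s14')"
```

```text
green [(283, np.int64(259), np.int64(259)), (286, np.int64(256), np.int64(259)), (289, np.int64(257), np.int64(260)), (292, np.int64(252), np.int64(269)), (295, np.int64(253), np.int64(274)), (298, np.int64(253), np.int64(272)), (301, np.int64(254), np.int64(261)), (304, np.int64(254), np.int64(256)), (307, np.int64(255), np.int64(256)), (310, np.int64(255), np.int64(255))]
25 [[274.2, 298.4], [267.6, 270.5], [262.8, 320.9], [257.0, 292.6]] guide xzy [np.float64(-14.4), np.float64(10.9), np.float64(0.7)]
30 [[273.3, 298.3], [266.7, 270.3], [259.1, 320.6], [253.5, 292.2]] guide xzy [np.float64(-5.9), np.float64(9.8), np.float64(0.7)]
35 [[272.3, 298.1], [265.8, 270.1], [255.5, 320.1], [250.1, 291.6]] guide xzy [np.float64(2.6), np.float64(9.4), np.float64(0.7)]
40 [[271.4, 297.9], [264.9, 269.9], [252.1, 319.3], [246.8, 290.8]] guide xzy [np.float64(11.2), np.float64(9.8), np.float64(0.7)]
delta [-0.0025  0.0007  0.001 ] turn -0.003 | at [568.9 251.6 132.5] yaw 25.5 q6 87.3 w 39.8 t 19.5 F [3.1 1.6 0.7]
```

Request:
{"method": "apply_moves", "body": {
  "deltas": [
    [0.001,0,0,0,0.1],
    [0.001,0,0,0,0.1],
    [0.001,0,0,0,0.1],
    [0.001,0,0,0,0.1],
    [0.001,0,0,0,0.1]
  ]
}}

```text
time_s: 20.0
ee_pos: [568.0, 251.2, 131.7]
ee_rot: [180.0, 0.0, 25.5]
force: [1.0, -0.3, -0.3]
gripper_width: 50.1
gripper_force: 0.0
```

Request:
{"method": "apply_moves", "body": {
  "deltas": [
    [0,0,-0.02,0,0.1],
    [0,0,-0.06,0,0.1],
    [0,0,-0.1,0,0.1],
    [-0.05,0,-0.1,0,0.1],
    [-0.1,0,-0.1,0,0.1]
  ]
}}

```text
time_s: 20.5
ee_pos: [478.3, 208.3, 233.1]
ee_rot: [180.0, -0.2, 25.6]
force: [0.0, 0.1, 0.1]
gripper_width: 50.2
gripper_force: 0.0
```

Request:
{"method": "apply_moves", "body": {
  "deltas": [
    [-0.05,0.05,0,0,-1],
    [-0.1,0.1,0,0,-1],
    [-0.1,0.1,0,0,-1]
  ]
}}

```text
time_s: 20.8
ee_pos: [429.2, 73.2, 232.1]
ee_rot: [180.0, -0.0, 25.6]
force: [-0.3, -1.1, 0.2]
gripper_width: 29.2
gripper_force: 0.0
```

Run:
```python
from h import *
go(0,0,0)
t=cams.grab_frame('top');s=cams.grab_frame('side');cv2.imwrite('pics/t15.png',t);cv2.imwrite('pics/s15.png',s)
a=cv2.resize(s[225:345,195:305],None,fx=4.9,fy=4.9,interpolation=cv2.INTER_CUBIC)[:590]
b=cv2.resize(t[140:210,160:245],None,fx=3,fy=3,interpolation=cv2.INTER_CUBIC)
o=np.zeros((600,800,3),np.uint8);o[:a.shape[0],:a.shape[1]]=a;o[:b.shape[0],542:542+b.shape[1]]=b[:,:258]
cv2.imwrite('pics/ins.png',o)
for n,q in dict(shL=(0,40,77),shR=(0,-40,77),tabL=(0,20,105),tabR=(0,-20,105)).items():
    P=g2w(*q); print(n,((proj('side',P)-[195,225])*4.9).round(0),((proj('top',P)-[160,140])*3+[542,0]).round(0))
```

```text
delta [-0.4187 -0.1194  0.2321] turn 0 | at [429.2  73.2 232.1] yaw 25.6 q6 72.6 w 29.2 t 20.8 F [-0.3 -1.1  0.2]
shL [379. 365.] [626. 136.]
shR [347. 228.] [705.  99.]
tabL [403. 286.] [647. 138.]
tabR [386. 218.] [687. 119.]
```

View pics/ins.png

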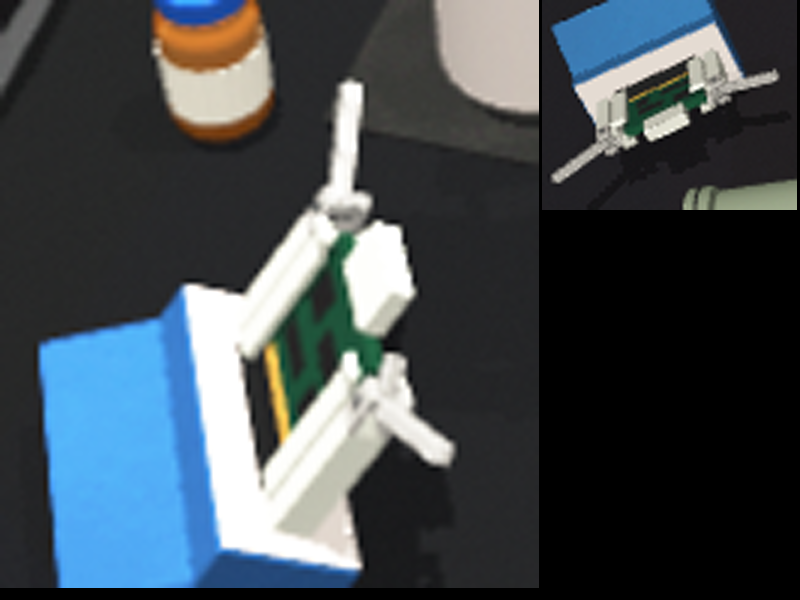

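Card sits in both guides, tab at crop (380,275), shoulders green at (345,240) and (370,350); levers still open. Checking its depth numerically.

Run:
```python
from h import *
f=lambda P:((proj('side',P)-[195,225])*4.9).round(0).tolist()
g=lambda P:((proj('top',P)-[160,140])*3+[542,0]).round(0).tolist()
for d in(5,12):
    for x in(6,-6):
        for y in(20,-20): print('d',d,'tab top',x,y,f(g2w(x,y,d+100)),g(g2w(x,y,d+100)),'tab foot',f(g2w(x,y,d+72)))
    print('low edge far face y=+-30',f(g2w(4,30,d)),f(g2w(4,-30,d)))
```

```text
d 5 tab top 6 20 [391.0, 283.0] [643.0, 133.0] tab foot [358.0, 327.0]
d 5 tab top 6 -20 [374.0, 215.0] [684.0, 114.0] tab foot [343.0, 258.0]
d 5 tab top -6 20 [415.0, 289.0] [650.0, 144.0] tab foot [382.0, 332.0]
d 5 tab top -6 -20 [397.0, 221.0] [690.0, 125.0] tab foot [366.0, 264.0]
low edge far face y=+-30 [285.0, 452.0] [266.0, 347.0]
d 12 tab top 6 20 [399.0, 272.0] [644.0, 136.0] tab foot [366.0, 316.0]
d 12 tab top 6 -20 [382.0, 205.0] [684.0, 117.0] tab foot [351.0, 247.0]
d 12 tab top -6 20 [423.0, 278.0] [650.0, 147.0] tab foot [390.0, 321.0]
d 12 tab top -6 -20 [405.0, 211.0] [691.0, 128.0] tab foot [374.0, 253.0]
low edge far face y=+-30 [293.0, 442.0] [273.0, 337.0]
```

Depth matches d = 5 mm: card rests on its connector. Now the left lever.

Request:
{"method": "apply_moves", "body": {
  "deltas": [
    [0.1,-0.117,0,0,-1],
    [0.1,-0.117,0,0,-1],
    [0.1,-0.117,0,0,-1],
    [0.1,-0.117,0,0,-1]
  ]
}}

```text
time_s: 21.3
ee_pos: [471.9, 229.0, 231.4]
ee_rot: [-179.9, -0.1, 25.8]
force: [-0.1, -0.6, 0.5]
gripper_width: 0.4
gripper_force: 0.0
```

Request:
{"method": "apply_moves", "body": {
  "deltas": [
    [0.1,-0.117,0,0,-1],
    [0.1,-0.117,0,0,-1],
    [0.1,-0.117,0,0,-1],
    [0.1,-0.117,0.03,0,-1],
    [0.1,-0.117,0.03,0,-1]
  ]
}}

```text
time_s: 21.8
ee_pos: [508.2, 372.4, 197.4]
ee_rot: [179.9, 0.5, 25.7]
force: [-0.5, -1.0, -0.9]
gripper_width: 0.3
gripper_force: 0.0
```

```bash
cat >> h.py <<'E'
def uv(u,Y,v):
    p=G+u*gx0+Y*gy; go(p[0],p[1],62+v,25.7)
    q=env.state()['ee_pos']-G; print('now u,Y,v',(q@gx0).round(1),(q@gy).round(1),q[2].round(1))
E
python3 -c "
from h import *
uv(-62,135,72); print(onz('top',(159,247),80))"
```

```text
delta [-0.0002  0.0008  0.0634] turn -0.001 | at [508.2 372.4 197.4] yaw 25.7 q6 99.5 w 0.3 t 21.8 F [-0.5 -1.  -0.9]
now u,Y,v -61.8 135.8 135.4
[398.06180632 381.87881322  80.        ]
```

Request:
{"method": "apply_moves", "body": {
  "deltas": [
    [0,0,0.04,0,-1],
    [0,0,0.066,0,-1],
    [0,0,0.066,0,-1],
    [0,0.01,0.066,0,-1],
    [0,0.02,0.066,0,-1]
  ]
}}

```text
time_s: 22.3
ee_pos: [516.5, 358.4, 139.1]
ee_rot: [-179.3, -0.0, 25.3]
force: [-21.1, 22.1, 12.0]
gripper_width: 0.3
gripper_force: 15.1
```

Request:
{"method": "apply_moves", "body": {
  "deltas": [
    [0,0.01,0,0,-1],
    [0,0.015,-0.003,0,-1],
    [0,0.02,-0.006,0,-1],
    [0,0.025,-0.009,0,-1],
    [0,0.025,-0.009,0,-1]
  ]
}}

```text
time_s: 22.8
ee_pos: [530.5, 332.3, 148.8]
ee_rot: [-179.9, -0.3, 25.5]
force: [-2.9, 2.9, 2.4]
gripper_width: 0.6
gripper_force: 1.8
```

```bash
python3 -c "
from h import *
uv(-65,73,85)"
```

```text
delta [-0.0058  0.0171  0.0018] turn -0.003 | at [530.5 332.3 148.8] yaw 25.5 q6 95.4 w 0.6 t 22.8 F [-2.9  2.9  2.4]
now u,Y,v -59.1 90.1 86.8
```

Request:
{"method": "apply_moves", "body": {
  "deltas": [
    [-0.003,0.005,0,0,-1],
    [-0.006,0.009,0,0,-1],
    [-0.006,0.013,0,0,-1],
    [-0.006,0.016,0,0,-1],
    [-0.006,0.017,0,0,-1]
  ]
}}

```text
time_s: 23.3
ee_pos: [531.3, 314.1, 145.1]
ee_rot: [-179.9, 0.0, 25.5]
force: [-4.5, 6.5, 5.3]
gripper_width: 0.6
gripper_force: 4.1
```

```bash
python3 -c "
from h import *
uv(-65,73,85)"
```

```text
delta [ 0.0013  0.0003 -0.0019] turn -0.004 | at [531.3 314.1 145.1] yaw 25.5 q6 93.9 w 0.6 t 23.3 F [-4.5  6.5  5.3]
now u,Y,v -66.3 73.3 83.1
```

Request:
{"method": "apply_moves", "body": {
  "deltas": [
    [0,0.001,0,0,-1],
    [0,0.002,0,0,-1],
    [0,0.002,0,0,-1]
  ]
}}

```text
time_s: 23.6
ee_pos: [531.4, 313.9, 145.2]
ee_rot: [-179.7, 0.0, 25.5]
force: [-6.4, 9.2, 4.3]
gripper_width: 0.4
gripper_force: 5.4
```

Request:
{"method": "apply_moves", "body": {
  "deltas": [
    [0,0.001,0,0,-1],
    [0,0.002,0,0,-1],
    [0,0.002,0,0,-1]
  ]
}}

```text
time_s: 23.9
ee_pos: [531.5, 313.6, 145.2]
ee_rot: [-179.5, 0.0, 25.5]
force: [-7.0, 12.7, 4.7]
gripper_width: 0.2
gripper_force: 7.6
```

Run:
```python
from h import *
uv(-65,73,85)
s=cams.grab_frame('side');cv2.imwrite('pics/s16.png',s)
```

```text
delta [ 0.0013 -0.0003 -0.0018] turn -0.004 | at [531.5 313.6 145.2] yaw 25.5 q6 93.6 w 0.2 t 23.9 F [-7.  12.7  4.7]
now u,Y,v -66.3 72.7 83.2
```

Request:
{"method": "apply_moves", "body": {
  "deltas": [
    [0,-0.008,0,0,-1],
    [0,-0.02,0,0,-1],
    [0,-0.02,-0.04,0,-1],
    [0,-0.02,-0.085,0,-1],
    [0,-0.02,-0.085,0,-1]
  ]
}}

```text
time_s: 24.45
ee_pos: [527.8, 329.3, 236.1]
ee_rot: [180.0, -0.7, 25.5]
force: [0.5, -0.1, 1.0]
gripper_width: 0.6
gripper_force: 0.0
```

Request:
{"method": "apply_moves", "body": {
  "deltas": [
    [0.002,0.12,0,0,-1],
    [0.002,0.12,0,0,-1],
    [0.002,0.12,0,0,-1],
    [0.002,0.12,0,0,-1]
  ]
}}

```text
time_s: 24.85
ee_pos: [579.3, 217.3, 228.6]
ee_rot: [179.9, 0.1, 25.3]
force: [0.1, -0.2, -0.1]
gripper_width: 0.7
gripper_force: 0.0
```

Request:
{"method": "apply_moves", "body": {
  "deltas": [
    [0.001,0.104,0,0,-1],
    [0.001,0.104,0,0,-1],
    [0.001,0.104,0,0,-1],
    [0.001,0.104,0,0,-1],
    [0.001,0.104,0,0,-1]
  ]
}}

```text
time_s: 25.35
ee_pos: [623.3, 128.6, 229.4]
ee_rot: [-179.9, 0.1, 25.6]
force: [-0.7, 0.4, 0.5]
gripper_width: 0.6
gripper_force: 0.0
```

Run:
```python
from h import *
uv(-62,-135,72)
s=cams.grab_frame('side');cv2.imwrite('pics/s17.png',s)
for j in(0.9,1.1,1.2):
    y=56+62*np.sin(1.2-j);z=75.5+62*np.cos(1.2-j); print(j,proj('side',g2w(0,y,z)).round(1))
x0,y0=proj('side',g2w(0,56,137.5)).astype(int)-[22,14]
w=s[y0:y0+40,x0:x0+44].min(2); print(x0,y0)
for r in range(0,40,3): print(''.join('#' if v>150 else '+' if v>100 else '.' for v in w[r]))
```

```text
delta [0.0018 0.0012 0.0954] turn -0.002 | at [623.3 128.6 229.4] yaw 25.6 q6 75.0 w 0.6 t 25.35 F [-0.7  0.4  0.5]
now u,Y,v -63.8 -133.8 167.4
0.9 [289.9 294. ]
1.1 [289.2 288.5]
1.2 [288.7 286.1]
266 272
+.+#####+...................................
.#########..................................
###########.................................
###########+................................
############................................
###########+.......####+....................
#########+......+###+++.....................
+######.......+###+++.......................
+...........####++..........................
##+####+#####+++............................
##+########+++..............................
#########++##...............................
####++++++###...............................
######++#+..................................
```

Left lever bar tip at (287,287): fully in (1.2 rad predicts (288.7,286)). Right lever next.

Request:
{"method": "apply_moves", "body": {
  "deltas": [
    [0.002,0,0.05,0,-1],
    [0.002,0,0.095,0,-1],
    [0.002,0,0.095,0,-1],
    [0.002,-0.01,0.095,0,-1],
    [0.002,-0.015,0.095,0,-1]
  ]
}}

```text
time_s: 25.9
ee_pos: [620.6, 143.6, 137.9]
ee_rot: [179.9, -0.3, 25.6]
force: [1.8, -2.8, -0.9]
gripper_width: 0.5
gripper_force: 2.0
```

Request:
{"method": "apply_moves", "body": {
  "deltas": [
    [0,-0.005,0,0,-1],
    [0,-0.01,0,0,-1],
    [0,-0.015,-0.004,0,-1],
    [0,-0.02,-0.006,0,-1],
    [0,-0.025,-0.009,0,-1]
  ]
}}

```text
time_s: 26.4
ee_pos: [609.7, 150.6, 149.2]
ee_rot: [178.5, 0.4, 25.8]
force: [-5.3, -41.3, 18.0]
gripper_width: 0.5
gripper_force: 18.2
```

```bash
python3 -c "
from h import *
uv(-65,-73,85)"
```

```text
delta [ 0.0015 -0.035   0.0022] turn 0.001 | at [609.7 150.6 149.2] yaw 25.8 q6 78.5 w 0.5 t 26.4 F [ -5.3 -41.3  18. ]
now u,Y,v -66.5 -108.0 87.2
```

Request:
{"method": "apply_moves", "body": {
  "deltas": [
    [0,0.006,0,0,-1],
    [0,0.014,0,0,-1],
    [0,0.024,0,0,-1],
    [0,0.034,0,0,-1],
    [0,0.034,0,0,-1]
  ]
}}

```text
time_s: 26.9
ee_pos: [624.1, 133.0, 144.2]
ee_rot: [180.0, -0.0, 25.5]
force: [-0.3, 0.4, 0.1]
gripper_width: 0.6
gripper_force: 0.0
```

Run:
```python
from h import *
uv(-65,-73,85)
s=cams.grab_frame('side');cv2.imwrite('pics/s18.png',s);t=cams.grab_frame('top');cv2.imwrite('pics/t18.png',t)
print('L tip',onz('side',(287,287),62+112.6).round(0))
for j in(0,.2,.4,.6,1.2):
    y=-56-62*np.sin(1.2-j);z=75.5+62*np.cos(1.2-j); print(j,proj('side',g2w(0,y,z)).round(1),proj('top',g2w(0,y,z)).round(1))
print('piv',proj('side',g2w(0,-56,75.5)))
w=s[235:285,245:300].min(2)
for r in range(0,50,1): print(235+r,''.join('#' if v>150 else '+' if v>100 else '-' if v>60 else '.' for v in w[r]))
```

```text
delta [-0.004  -0.0571 -0.0028] turn -0.004 | at [624.1 133.  144.2] yaw 25.5 q6 75.5 w 0.6 t 26.9 F [-0.3  0.4  0.1]
now u,Y,v -61.2 -130.2 82.2
L tip [530. 296. 175.]
0 [264.8 242.1] [239.5 164. ]
0.2 [267.6 240.4] [238.1 166.3]
0.4 [270.3 239.7] [235.9 168.8]
0.6 [272.8 240.1] [233.  171.4]
1.2 [278.2 247.6] [221.4 178.5]
piv [264.23088063 266.75365847]
235 -###+.--------------------------.......-###############
236 ####+..-----------------------.........-+##############
237 #####-----.-------------------.........-+##############
238 #####-.-.......-----..---..............-+##############
239 #####-..................................-+#############
240 #####-..................--...............+#############
241 #####+.................-+#++-............-+############
242 #####+................--####+.............-+###########
243 #####-..............---+###+-..............-+##########
244 #####...............-.-+####................-+#########
245 ####-..............--.-+###+..................-+#######
246 ###-..............---.-####-....................--+####
247 ##+..............
[... 1558 characters left out ...]
####+###########........................
274 .......-##########---##########........................
275 ......-##########+...-#########........................
276 .....-###########....+#########+.......................
277 .....+##########+...-###########.......................
278 ....-###########-...############.......................
279 ...-###########+...+############.......................
280 ...###########+....#############-......................
281 ..+###########-....##############......................
282 .-###########+.....##############......................
283 -###########+......+#############......................
284 +##########+-......-#############......................
```

Request:
{"method": "apply_moves", "body": {
  "deltas": [
    [0.003,0,0.012,0,-1],
    [0.003,0,0.012,0,-1],
    [0.003,-0.006,0.012,0,-1],
    [0.003,-0.012,0.012,0,-1],
    [0.003,-0.012,0.012,0,-1]
  ]
}}

```text
time_s: 27.5
ee_pos: [620.4, 146.8, 132.1]
ee_rot: [-180.0, -0.0, 25.6]
force: [0.1, -0.7, -0.2]
gripper_width: 0.2
gripper_force: 0.0
```

Request:
{"method": "apply_moves", "body": {
  "deltas": [
    [-0.0035,-0.006,-0.005,0,-1],
    [-0.007,-0.0115,-0.01,0,-1],
    [-0.0085,-0.0145,-0.012,0,-1],
    [-0.0095,-0.017,-0.0135,0,-1],
    [-0.0095,-0.017,-0.0135,0,-1]
  ]
}}

```text
time_s: 28.0
ee_pos: [604.9, 156.8, 146.1]
ee_rot: [180.0, -0.0, 25.6]
force: [0.9, -2.5, 2.4]
gripper_width: 0.5
gripper_force: 1.1
```

```bash
python3 -c "
from h import *
uv(-74,-73,93)"
```

```text
delta [-0.0059 -0.0274 -0.0089] turn -0.003 | at [604.9 156.8 146.1] yaw 25.6 q6 78.0 w 0.5 t 28.0 F [ 0.9 -2.5  2.4]
now u,Y,v -68.2 -100.4 84.1
```

Request:
{"method": "apply_moves", "body": {
  "deltas": [
    [-0.0015,-0.005,-0.0025,0,-1],
    [-0.003,-0.01,-0.0045,0,-1],
    [-0.004,-0.014,-0.006,0,-1],
    [-0.005,-0.018,-0.0075,0,-1],
    [-0.005,-0.018,-0.0075,0,-1]
  ]
}}

```text
time_s: 28.5
ee_pos: [592.3, 171.9, 153.2]
ee_rot: [-180.0, -0.0, 25.6]
force: [-0.1, -1.6, 0.4]
gripper_width: 0.3
gripper_force: 0.9
```

Request:
{"method": "apply_moves", "body": {
  "deltas": [
    [-0.0005,-0.004,-0.0005,0,-1],
    [-0.001,-0.007,-0.001,0,-1],
    [-0.001,-0.01,-0.0015,0,-1],
    [-0.001,-0.01,-0.0015,0,-1]
  ]
}}

```text
time_s: 28.9
ee_pos: [587.1, 180.3, 154.3]
ee_rot: [-180.0, 0.0, 25.6]
force: [-0.7, -1.2, 0.9]
gripper_width: 0.5
gripper_force: 0.6
```

Request:
{"method": "apply_moves", "body": {
  "deltas": [
    [0,-0.001,0,0,-1],
    [0,-0.002,0,0,-1],
    [0,-0.002,0,0,-1]
  ]
}}

```text
time_s: 29.2
ee_pos: [586.5, 181.5, 154.4]
ee_rot: [-180.0, 0.0, 25.5]
force: [0.1, -2.2, 1.0]
gripper_width: 0.6
gripper_force: 1.1
```

```bash
python3 -c "
from h import *
uv(-74,-73,93)"
```

```text
delta [ 0.      0.0029 -0.0006] turn -0.003 | at [586.5 181.5 154.4] yaw 25.5 q6 80.6 w 0.6 t 29.2 F [ 0.1 -2.2  1. ]
now u,Y,v -74.0 -70.1 92.4
```

Run:
```python
from h import *
s=cams.grab_frame('side');cv2.imwrite('pics/s19.png',s)
for j in(0.6,.8,1.0,1.2):
    y=-56-62*np.sin(1.2-j);z=75.5+62*np.cos(1.2-j); print(j,proj('side',g2w(0,y,z)).round(1))
p=env.state()['ee_pos']; print([proj('side',p+a*gx0+b*gy).round(0).tolist() for a in(-16,16) for b in(-13.5,13.5)])
w=s[232:278,245:310].min(2)
for r in range(0,46,1): print(232+r,''.join('#' if v>150 else '+' if v>100 else '-' if v>60 else '.' for v in w[r]))
```

```text
0.6 [272.8 240.1]
0.8 [275.  241.6]
1.0 [276.8 244.1]
1.2 [278.2 247.6]
[[281.0, 244.0], [284.0, 253.0], [267.0, 247.0], [269.0, 256.0]]
232 ...--.........---.............................---...-+###########
233 ..-+-...............................................-+###########
234 ..+#+.....................................---.......-+###########
235 -###+.....................................-+-........+###########
236 ####+..............--...................-.-+-........+###########
237 #####.........----+++......----.-----++-.............+###########
238 #####-........----++----+++----++++..................+###########
239 #####-.........----+++--+#+++--...................---+###########
240 #####-.........---+++++++---.................--------+###########
241 #####+..........--+----.................-------------+###########
242 #####+.............................------------------+###########
243 #####-........................-----------------------+###########
244 #####....................----------------------------+###########
245 ####-...........-..------------------------------
[... 1556 characters left out ...]

268 ............+####++#+++#+-.......................................
269 ..........-######+###++++........................................
270 ..........+##########+++-........................................
271 .........-############+++--......................................
272 ........-#############++####+-...................................
273 ........+#####################-..................................
274 .......-#############+#########..................................
275 ......-##########+-+-+#########..................................
276 .....-###########....+#########-.................................
277 .....+##########+...-##########-.................................
```

Request:
{"method": "apply_moves", "body": {
  "deltas": [
    [0,-0.001,0,0,-1],
    [0,-0.002,0,0,-1],
    [0,-0.003,0,0,-1],
    [0,-0.003,0,0,-1]
  ]
}}

```text
time_s: 29.65
ee_pos: [585.4, 183.7, 154.5]
ee_rot: [179.9, 0.0, 25.6]
force: [0.3, -3.9, 2.6]
gripper_width: 0.5
gripper_force: 2.2
```

Run:
```python
from h import *
uv(-74,-73,93)
s=cams.grab_frame('side');cv2.imwrite('pics/s20.png',s)
w=s[244:275,255:300].min(2)
for r in range(0,31,1): print(244+r,''.join('#' if v>150 else '+' if v>100 else '-' if v>60 else '.' for v in w[r]))
```

```text
delta [ 0.0001  0.0054 -0.0005] turn -0.003 | at [585.4 183.7 154.5] yaw 25.6 q6 80.9 w 0.5 t 29.65 F [ 0.3 -3.9  2.6]
now u,Y,v -74.1 -67.6 92.5
244 ....................-----------------------+#
245 ...............-----------------------------+
246 ......-...----------------------------------+
247 ......---------------------------------------
248 ......----------------------------------.....
249 .......----------------------------------....
250 .......-------------------------------..--...
251 .......---------------------------.-------.-.
252 .......--------------++------...-----------.-
253 .......----------++++++.........-.-----------
254 .......----....-+##+++-.........-.-..-----.--
255 ...............-##+++-...............----.---
256 ..............-###+++.....................--.
257 .............-+##+++-........................
258 .............+##+++-.........................
259 ............-##+++-..........................
260 ...........-+##+++...........................
261 ...........+##+++-...........................
262 .......-..-+#+++-............................
263 .....-###-+#+++-.............................
264 ....-#######+++..............................
265 ....+######++++..............................
266 ....+#####+++++..............................
267 ..-++####++++#+-.............................
268 ..+####++#+++#+-.............................
269 -######+####+++..............................
270 +##########+++-..............................
271 ###########++++--............................
272 ###########++#####+-.........................
273 ####################-........................
274 ###########+#########........................
```

Request:
{"method": "apply_moves", "body": {
  "deltas": [
    [0,-0.001,0,0,-1],
    [0,-0.002,0,0,-1],
    [0,-0.002,0,0,-1]
  ]
}}

```text
time_s: 30.0
ee_pos: [585.2, 184.1, 154.6]
ee_rot: [179.8, 0.0, 25.6]
force: [3.3, -8.5, 3.0]
gripper_width: 0.8
gripper_force: 4.4
```

Request:
{"method": "apply_moves", "body": {
  "deltas": [
    [0,-0.001,0,0,-1],
    [0,-0.002,0,0,-1],
    [0,-0.002,0,0,-1]
  ]
}}

```text
time_s: 30.3
ee_pos: [585.0, 184.5, 154.6]
ee_rot: [179.6, -0.0, 25.6]
force: [3.8, -12.5, 2.5]
gripper_width: 0.2
gripper_force: 6.4
```

Run:
```python
from h import *
uv(-74,-73,93)
```

```text
delta [ 0.0001  0.0062 -0.0004] turn -0.002 | at [585.  184.5 154.6] yaw 25.6 q6 81.2 w 0.2 t 30.3 F [  3.8 -12.5   2.5]
now u,Y,v -74.1 -66.8 92.6
```

Same hard-stop signature as on the left. Backing off and checking everything.

Request:
{"method": "apply_moves", "body": {
  "deltas": [
    [0,0.01,0,0,-1],
    [0,0.025,0,0,-1],
    [0,0.025,-0.03,0,-1],
    [0,0.025,-0.08,0,-1],
    [0,0.025,-0.08,0,-1]
  ]
}}

```text
time_s: 30.8
ee_pos: [598.0, 166.2, 241.3]
ee_rot: [179.9, -0.8, 25.5]
force: [0.2, 0.6, 0.6]
gripper_width: 0.6
gripper_force: 0.0
```

Request:
{"method": "apply_moves", "body": {
  "deltas": [
    [-0.2,0.05,0,0,-1],
    [-0.2,0.05,0,0,-1],
    [-0.2,0.05,0,0,-1],
    [-0.2,0.05,0,0,-1],
    [-0.2,0.05,0,0,-1]
  ]
}}

```text
time_s: 31.3
ee_pos: [430.9, 31.9, 234.1]
ee_rot: [-179.9, 0.2, 25.4]
force: [1.3, 0.5, 0.0]
gripper_width: 0.2
gripper_force: 0.0
```

Request:
{"method": "apply_moves", "body": {
  "deltas": [
    [-0.03,0.1,-0.05,0,-1],
    [-0.03,0.1,-0.05,0,-1],
    [-0.03,0.1,-0.05,0,-1],
    [-0.03,0.1,-0.05,0,-1],
    [-0.03,0.1,-0.05,0,-1]
  ]
}}

```text
time_s: 31.8
ee_pos: [451.4, -68.5, 283.5]
ee_rot: [-179.9, 0.0, 25.5]
force: [-0.8, 0.3, -0.5]
gripper_width: 0.7
gripper_force: 0.0
```

Run:
```python
from h import *
go(0,0,0)
s=cams.grab_frame('side');t=cams.grab_frame('top');cv2.imwrite('pics/s21.png',s);cv2.imwrite('pics/t21.png',t); lids(t,'BC')
for sg in(1,-1):
  for j in(.9,1.1,1.2):
    y=sg*(56+62*np.sin(1.2-j));z=75.5+62*np.cos(1.2-j); print(sg,j,proj('side',g2w(0,y,z)).round(1))
for d in(0,5): print('d',d,'tab top -6',[proj('side',g2w(-6,y,d+100)).round(1).tolist() for y in(20,-20)],'low',[proj('side',g2w(4,y,d)).round(1).tolist() for y in(25,-25)])
w=s[240:310,245:300].min(2)
for r in range(0,70,1): print(240+r,''.join('#' if v>150 else '+' if v>100 else '-' if v>60 else '.' for v in w[r]))
# gold strip
for n in('s15','s21'):
    h=cv2.cvtColor(cv2.imread(f'pics/{n}.png'),cv2.COLOR_BGR2HSV); m=(h[...,0]>12)&(h[...,0]<32)&(h[...,1]>110)&(h[...,2]>100); m[:285]=0;m[330:]=0;m[:,:240]=0;m[:,262:]=0
    ys,xs=np.nonzero(m);print(n,'gold',len(xs),xs.mean(),ys.mean(),ys.min(),ys.max())
    g=(h[...,0]>60)&(h[...,0]<95)&(h[...,1]>110); g[:260]=0;g[:,:240]=0;g[:,290:]=0;ys,xs=np.nonzero(g);print(' green',len(xs),xs.mean(),ys.mean(),xs.max())
for q in((165,165),): pass
```

```text
delta [-0.3778 -0.2562  0.2835] turn 0 | at [451.4 -68.5 283.5] yaw 25.5 q6 54.3 w 0.7 t 31.8 F [-0.8  0.3 -0.5]
lid B [ 577.7 -170.3   57.1]
lid C [ 556.7 -293.5   57.5]
1 0.9 [289.9 294. ]
1 1.1 [289.2 288.5]
1 1.2 [288.7 286.1]
-1 0.9 [276.  242.7]
-1 1.1 [277.6 245.7]
-1 1.2 [278.2 247.6]
d 0 tab top -6 [[278.5, 285.6], [275.0, 271.7]] low [[251.7, 316.9], [248.5, 299.1]]
d 5 tab top -6 [[279.7, 284.0], [276.1, 270.2]] low [[252.9, 315.4], [249.5, 297.6]]
240 #####-...................................-#############
241 #####+...................................-+############
242 #####+....................................-+###########
243 #####-.....................................-+##########
244 #####.......................................-+#########
245 ####-.........................................-+#######
246 ###-............................................--+####
247 ##+...........................-+-..................---+
248 +-...........................-####+....................
249 .............................+#####....................
250 ............................-###
[... 3080 characters left out ...]
...
302 ....---..........+#####+########+++-...................
303 ....---.........-######+#######+++-....................
304 ....---........-###############+##.....................
305 -...---........###############++##.....................
306 +....--.......+#######+######+++#+-....................
307 +....---.....+########+###+#+++###-....................
308 #....---....-############++++++###-....................
309 #....---....###############++++#+-.....................
s15 gold 51 251.0392156862745 304.5686274509804 295 314
 green 240 260.8208333333333 292.95416666666665 272
s21 gold 52 250.01923076923077 305.86538461538464 296 316
 green 208 258.9567307692308 294.4230769230769 271
```

Request:
{"method": "apply_moves", "body": {
  "deltas": [
    [-0.02,0.2,0,0,-1],
    [-0.02,0.2,0,0,-1],
    [-0.02,0.2,0,0,-1],
    [-0.02,0.2,0,0,-1],
    [-0.02,0.2,0,0,-1]
  ]
}}

```text
time_s: 32.4
ee_pos: [521.3, -261.8, 282.1]
ee_rot: [-180.0, 0.1, 25.4]
force: [0.2, 1.4, -0.7]
gripper_width: 0.4
gripper_force: 0.0
```

Request:
{"method": "apply_moves", "body": {
  "deltas": [
    [-0.1,0.15,0,0,-1],
    [-0.1,0.15,0,0,-1],
    [-0.1,0.15,0,0,-1],
    [-0.1,0.15,0,0,-1],
    [-0.1,0.15,0,0,-1]
  ]
}}

```text
time_s: 32.9
ee_pos: [493.7, -438.5, 282.6]
ee_rot: [-179.9, 0.1, 25.4]
force: [0.2, 0.7, -0.2]
gripper_width: 0.5
gripper_force: 0.0
```

Run:
```python
from h import *
go(0,0,0)
s=cams.grab_frame('side');t=cams.grab_frame('top');cv2.imwrite('pics/s22.png',s);cv2.imwrite('pics/t22.png',t); lids(t,'BC')
# lid A on bench: white blob near
c=proj('top',[406,-66,12]).astype(int); w=(t[c[1]-30:c[1]+30,c[0]-30:c[0]+30].min(2)>110).astype(np.uint8)
cs,_=cv2.findContours(w,0,1);k=max(cs,key=cv2.contourArea); (x,y),r=cv2.minEnclosingCircle(k);px=(x+c[0]-30,y+c[1]-30); e=onz('top',(px[0]+r,px[1]),12)-onz('top',px,12); print('lidA',onz('top',px,12)[:2],'r',np.linalg.norm(e),'ellipse',cv2.fitEllipse(k)[1],'area',cv2.contourArea(k))
a=cv2.imread('pics/s15.png');b=s
a2,b2=[cv2.resize(i,None,fx=8,fy=8,interpolation=cv2.INTER_CUBIC) for i in(a,b)]
for n,(x0,y0,x1,y1) in dict(gold=(247,297,256,313),board=(250,285,266,308),tab=(266,268,281,292),housing=(205,300,235,345)).items():
    T=a2[y0*8:y1*8,x0*8:x1*8]; S=b2[(y0-5)*8:(y1+5)*8,(x0-5)*8:(x1+5)*8]; R=cv2.matchTemplate(S,T,cv2.TM_CCOEFF_NORMED); _,v,_,l=cv2.minMaxLoc(R); print(n,round(v,3),l[0]/8-5,l[1]/8-5)
u=proj('side',g2w(0,0,50));print('px per 5mm',proj('side',g2w(0,0,45))-u, 'tab',proj('side',g2w(0,0,95))-proj('side',g2w(0,0,100)))
```

```text
delta [-0.2578 -0.608   0.2826] turn 0 | at [ 493.7 -438.5  282.6] yaw 25.4 q6 22.0 w 0.5 t 32.9 F [ 0.2  0.7 -0.2]
lid B [ 577.5 -170.2   57.2]
lid C [ 556.7 -293.5   57.4]
lidA [409.61204677 -66.85600492] r 57.120292801078264 ellipse (37.77241897583008, 37.88130569458008) area 1122.0
gold 0.962 -0.875 1.25
board 0.99 -1.0 1.375
tab 0.961 -1.0 1.25
housing 0.993 0.0 0.0
px per 5mm [-1.12776549  1.50615979] tab [-1.17108944  1.56382502]
```

```bash
python3 -c "
from h import *
print(env.job_done())"
```

```text
the job is handed in; nothing more can be done
None
```

The job is handed in: the card was in the +y end tub (leftmost in the top view). It is now in the guides with both levers fully in and pressed about 4.4 mm down from where it first rested, as measured in the camera images. The other two tubs are closed with their own lids, and the third lid lies flat, knob up, on the bench. The hand-in gave no verdict.

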